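# Stage the bearing and hold the greaser's sprung cover at its pointer

## Task

Lift the ball bearing up and off its hook and stand it on edge in the slot of the loading cradle, then let go of it. Then lift the greaser's spring-loaded cover by its handle until the cover lies at the same angle as the pointer beside it, and finish while still holding it there, so that a workmate can load the bearing. Do not shift the pointer, and leave the other things on the bench where they are.

Things in the scene. Friction and masses are not known exactly. Their poses are not given: they have to be found in the camera images.
- bearing_center (a point): centre of the loose ball bearing: a bright steel ring, 52 mm outside diameter, 25 mm bore, 15 mm wide, about 130 g, hung by its bore on the hook. Its x axis is the bearing's axis (level at the start, parallel to the hook's rod). Both its sides and its top are free for gripping across the 52 mm diameter
- hook_seat (a point): where the bearing's centre hangs at the start, 161 mm above the bench; fixed. A level steel rod 8 mm thick, axis 8.5 mm above this point; x points along it to its post (60 mm away, as high as the rod), y across. The rod ends 45 mm the other way, turned up 8 mm: raise the bearing 12 mm (8 clears the tip, at 17 the bore meets the rod below), then draw it 70 mm along -x
- cradle_seat (a point): where the bearing's centre lies when it stands in the cradle's slot, 70 mm above the bench; fixed. The bearing's axis goes along x. Aluminium pedestal 39 x 38 mm on a 100 x 100 x 12 mm plate; slot 26 mm wide in x, walls 38 mm long in y, flared lips up to 65 mm high; ledges inside stop rolling. Beyond 19 mm in y nothing is higher than the plate
- cover (a joint): angle of the greaser's aluminium cover, 0 shut (level), growing as its front (robot) edge rises, in rad, up to 1.3. The cover is 184 x 184 mm, hinged along its far edge; a spring shuts it: about 4 N at the handle to start, about 10 N at 0.75 rad. It shuts when let go
- cover_hinge (a point): middle of the cover's hinge line, 100 mm above the bench, fixed to the greaser (a grey steel box 180 x 180 x 100 mm). x points away from the handle, y lies along the hinge line, z is up
- cover_handle (a point): middle of the handle, a round steel bar 12 mm thick, 110 mm long, parallel to the hinge line, on two stays 90 mm apart, in front of the cover's front edge (from the hinge when shut: 215 mm along -x, 33 mm up; it turns with the cover). Free to be pinched from above between the stays. Axes are the cover's: x along the cover to the hinge, y along the bar
- pointer (a joint): angle of the pointer in rad, counted just like the cover's and about the same hinge line: the cover is to be held at this value. It is clamped and stays by itself; somewhere between 0.4 and 0.75
- pointer_tip (a point): tip of the pointer, a thin steel arm 190 mm long beside the cover on its -y side (115 mm from the cover's middle), pivoting on the hinge line and clamped with a thumb nut to a thin steel arc; x points along the arm from tip to hinge
- keybar: bystander: steel key stock bar 150 x 12 x 12 mm; origin under its centre
- thumbnut_a: bystander: small brass thumb nut, 38 mm over its wings, 18 mm high; origin under its centre
- thumbnut_b: bystander: a second such thumb nut
- screwdriver: bystander: screwdriver 160 mm long with a green handle, lying flat
- fitting_block: bystander: black cast grease fitting block 60 x 45 x 35 mm with a nipple on top, 54 mm high in all
- tin: bystander: closed metal tin, 76 mm diameter, 75 mm high, upright
Not all that is in view belongs to the job. Of the things that look like the part that bears bearing_center, the largest one is meant.

How it is judged:
By the outcome, as a careful person would: the job done as asked, in the order asked, and still so for the second after the job is handed in, while the arm keeps its last pose, push and grip.
It also fails if it takes over 67 s, if anything falls off the work surface, if the arm or the gripper's body presses on something with over 40 N, if the wrist force passes 120 N, or if a joint passes its speed limit or range.

## Robot

A 6-joint arm with a two-finger parallel gripper is mounted at the origin on the work surface. World frame = base frame: x ahead of the robot, y to its left, z up, the work surface at z = 0. Lengths are in m, angles in rad, forces in N, time in s.
With the tool pointing down it reaches from about 0.35 to 0.775 m from the base axis. Payload 7.3 kg.
Tool frame: the origin (TCP) lies midway between the tips of the shut fingers; the grasp point (between the pads) lies 19 mm behind it; z points along the fingers, y is the direction in which the jaws open and shut (so a half turn about z gives the same grasp; the last joint's range is limited). The gripper opens to 92 mm and grips with 3 to 60 N. Pads are 19 mm wide; open, the fingers measure 130 mm over their backs; the gripper's body (75 mm by 190 mm) begins 47 mm behind the grasp point.
Start: joints at [1.048, 0.342, 1.524, -0, 1.275, -0.146], TCP at [0.193, 0.488, 0.227] pointing down, gripper open.
Joint ranges: [-2.53, 2.53], [-0.77, 2.02], [0.04, 2.7], [-1, 4.14], [0.28, 2.66], [-3.11, 3.11]. Speed limits (rad/s): [2.57, 2.57, 3.14, 3.14, 3.14, 3.14].

## Interface

Orientations are given as [roll, pitch, yaw] about the fixed x, y, z axes, in that order (R = Rz(yaw) Ry(pitch) Rx(roll)).
In Python, from cell import robot gives the robot as it stands.
- The arm moves only by the shell command python3 -m crank 'ROWS' [FORCE]. ROWS is a JSON object of lists of equal length, an entry for each row: "claw": the opening, from 0 (shut) to 1 (fully open); "delta_pos": the shift along the tool's x, y, z in units of 25 mm (1.0 is 25 mm), a list of three; "roll": the turn about the tool's z in units of 6 degrees (1.0 is 6 degrees). In form: {"claw": [claw, ...], "delta_pos": [[dx, dy, dz], ...], "roll": [roll, ...]}. A call has exactly 8 rows; each row is the pose to reach, as a shift and turn from the pose commanded when the call began, along the tool's axes at that moment; what a row does not reach only later rows make up. A row lasts 1/12 s, in which the tool goes at most 41.7 mm and 7.16 degrees, less where a joint would pass 70% of its speed; a pose out of reach is approached as far as the arm can. A call with a gripper value outside its range is refused whole. The fingers move at their own pace and stop on an object; FORCE is the grip in N (left out, the last holds). Time passes only in rows, so rows that repeat a pose let the fingers close, or fill a call up. It gives the time, the measured TCP pose, the force and the opening at its end, in the units of the state.
- robot.observe(): the state, without advancing time (a new reading comes with each control period).
- robot.read_camera(name): name is "scene" or "top" or "wrist"; returns a dict with "color" (420x560x3 uint8, blue, green, red), "fx", "fy", "cx", "cy" (pixels), "k1" (the pictures are not rectified: a ray, as slopes to the right and down, at radius r is drawn at 1 + k1 r^2 times it, then the intrinsics apply), "rvec" (rotation vector, rad) and "tvec" (3), from world to camera coordinates, as OpenCV has them; the wrist camera has in their place "hand_eye" (4x4, takes a point from camera to tool coordinates, whose origin is the TCP and whose axes are the flange's). Camera axes: x right, y down, z forward; pixel columns grow to the right and rows downward; lengths in m; the calibration is good to about 2 mm. A picture is of the moment at which its call begins: read the wrist's pose just before it. There is no depth.
- robot.hand_in(): hands the job in, once; it reports no verdict.
The state is a dict: "time": time; "qpos": joint angles; "qvel": joint speeds; "joint_efforts": joint torques, N m; "tool_pos": TCP position; "tool_rot": TCP orientation; "contact_force": force on the tool from outside, world axes, zero at the start; "torque": the same for the moment, N m; "opening": finger opening in m.
Only numpy, scipy, OpenCV 4.12 (cv2) and the standard library are available. Lean on these libraries where they do the work, as an engineer would, in place of code of your own. Each camera call takes 0.05 s, during which the arm holds its last target.

## Working session

There is one attempt and no reset: what is moved stays moved. The work goes in short steps, Python scripts to look and compute and a shell command to move; the robot and the scene stay as the last step left them, time stands still between calls to the robot, and variables do not carry over. Pictures are saved under pics/ and viewed, and the job is handed in when it is done.

```bash
ls; mkdir -p pics
python3 - <<'E'
from cell import robot
import cv2
print(robot.observe())
for n in ["scene","top","wrist"]:
    d=robot.read_camera(n); cv2.imwrite(f"pics/{n}0.png",d["color"]); print({k:v for k,v in d.items() if k!="color"})
E
```

```text
pics
{'time': 0.0, 'qpos': array([ 1.04801703e+00,  3.42697608e-01,  1.52499354e+00,  3.65507772e-05,
        1.27541980e+00, -1.45979668e-01]), 'qvel': array([-2.13905278e-03, -5.98560263e-04, -4.67614228e-04, -1.99676310e-03,
        1.05388005e-05, -1.07261534e-04]), 'joint_efforts': array([ 1.11360721e-03, -4.31242275e+01, -2.44226611e+01,  7.17166322e-02,
        5.59272291e-02, -1.44762357e-04]), 'tool_pos': array([0.19292813, 0.48783414, 0.2260662 ]), 'tool_rot': array([-3.14009560e+00, -2.55432822e-04,  2.76478217e+00]), 'contact_force': array([ 0.46289932,  0.18894768, -0.60694413]), 'torque': array([-0.07275915, -0.05215854,  0.01976445]), 'opening': 0.09166599365355156}
{'fx': 479.3262410988665, 'fy': 479.3262410988665, 'cx': 277.8456554702816, 'cy': 214.12432629854376, 'k1': 0.018914368313029877, 'rvec': array([ 1.06068902,  2.25289849, -1.19411895]), 'tvec': array([ 0.32697436, -0.15627906,  1.76029941])}
{'fx': 540.2581692669756, 'fy': 540.2581692669756, 'cx': 271.3400062010034, 'cy': 207.79920911102823, 'k1': -0.013072110916920766, 'rvec': array([ 2.10504765, -2.14006708,  0.18761443]), 'tvec': array([0.07027983, 0.5678075 , 1.35808047])}
{'fx': 301.5376574022316, 'fy': 301.5376574022316, 'cx': 279.83056549024167, 'cy': 208.2847628386611, 'k1': -0.06604601563423214, 'hand_eye': array([[ 9.87496097e-04, -9.56964590e-01, -2.90203031e-01,
         7.93332446e-02],
       [ 9.99999445e-01,  8.38758662e-04,  6.36909995e-04,
         7.70283084e-04],
       [-3.66090006e-04, -2.90203499e-01,  9.56964887e-01,
        -1.58359270e-01],
       [ 0.00000000e+00,  0.00000000e+00,  0.00000000e+00,
         1.00000000e+00]])}
```

View pics/scene0.png

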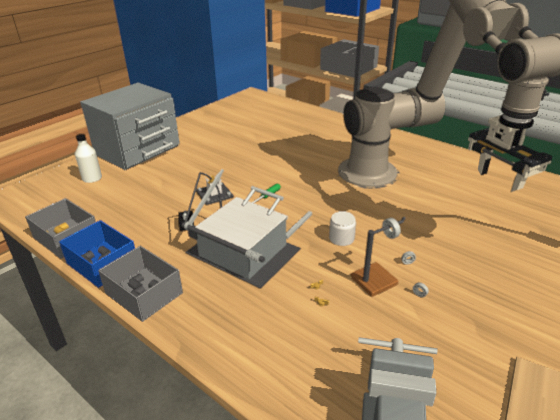

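View pics/top0.png

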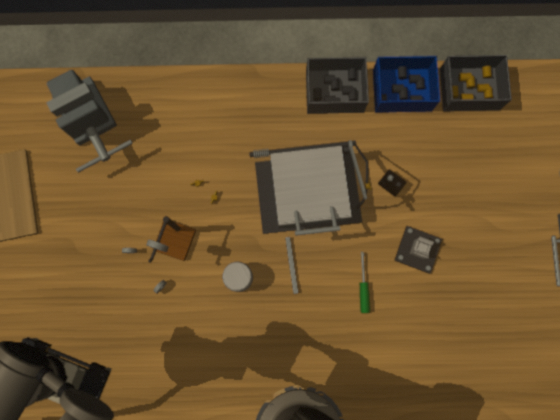

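View pics/wrist0.png

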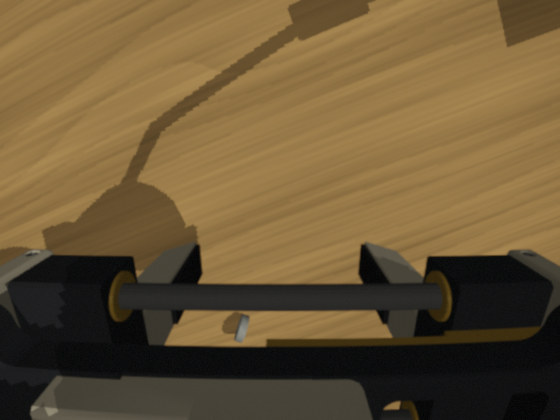

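Scene view: the steel ring on the hook is at (391,229). Two smaller loose rings lie at (408,257) and (420,289). In the top view these are (157,244), (128,251) and (160,286). The cradle is at top (420,249) and scene (212,193). The cover is at top (310,187), its handle bar at top (317,230), and the pointer at top (357,170). Next I'll take enlarged crops.

```bash
cat > h.py <<'E'
import numpy as np, cv2
from cell import robot
from scipy.spatial.transform import Rotation as Rn
def cam(n):
    s=robot.observe() if n=="wrist" else None
    d=robot.read_camera(n)
    K=np.array([[d['fx'],0,d['cx']],[0,d['fy'],d['cy']],[0,0,1]])
    if n=="wrist":
        T=np.eye(4);T[:3,:3]=Rn.from_euler('xyz',s['tool_rot']).as_matrix();T[:3,3]=s['tool_pos']
        M=T@d['hand_eye']; R=M[:3,:3].T; t=-R@M[:3,3]
    else:
        R=cv2.Rodrigues(d['rvec'])[0]; t=np.array(d['tvec'])
    return dict(im=d['color'],K=K,k1=d['k1'],R=R,t=t,D=np.array([d['k1'],0,0,0.]))
def ray(c,p):
    u=cv2.undistortPoints(np.array([[p]],float),c['K'],c['D'])[0,0]
    v=c['R'].T@np.array([u[0],u[1],1]); return -c['R'].T@c['t'], v/np.linalg.norm(v)
def plane(c,p,z):
    o,v=ray(c,p); return o+v*(z-o[2])/v[2]
def proj(c,X):
    return cv2.projectPoints(np.array(X,float).reshape(-1,1,3),cv2.Rodrigues(c['R'])[0],c['t'],c['K'],c['D'])[0][:,0]
def tri(*cp):
    A=np.zeros((3,3));b=np.zeros(3);rs=[ray(c,p) for c,p in cp]
    for o,v in rs:
        P=np.eye(3)-np.outer(v,v);A+=P;b+=P@o
    X=np.linalg.solve(A,b)
    return X,[round(float(np.linalg.norm(np.cross(X-o,v)))*1000,1) for o,v in rs]
def crop(im,x0,y0,x1,y1,s,fn):
    cv2.imwrite(fn,cv2.resize(im[y0:y1,x0:x1],None,fx=s,fy=s,interpolation=cv2.INTER_CUBIC))
E
python3 - <<'E'
import cv2,numpy as np
from h import crop
s=cv2.imread('pics/scene0.png');t=cv2.imread('pics/top0.png')
def sv(a,b,fn):
    cv2.imwrite(fn,np.vstack([a,b]))
r=lambda im,x0,y0,w,h,k:cv2.resize(im[y0:y0+h,x0:x0+w],None,fx=k,fy=k,interpolation=cv2.INTER_CUBIC)
cv2.imwrite('pics/c1.png',np.hstack([r(s,340,205,100,100,4),r(t,110,205,100,100,4)]))
cv2.imwrite('pics/c2.png',r(s,165,165,155,115,5))
cv2.imwrite('pics/c3.png',r(t,245,130,200,145,4))
E
```

```text
(no output)
```

View pics/c1.png

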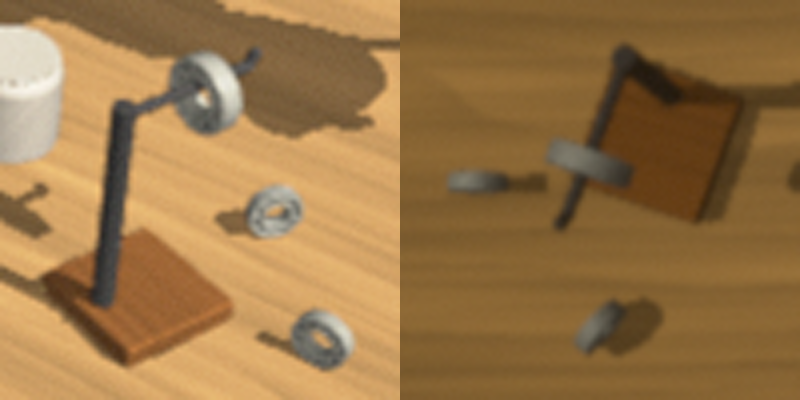

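View pics/c2.png

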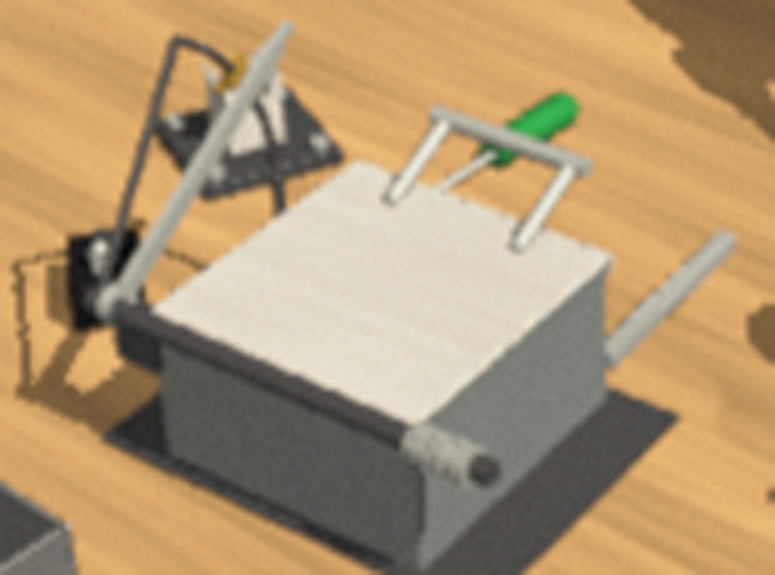

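View pics/c3.png

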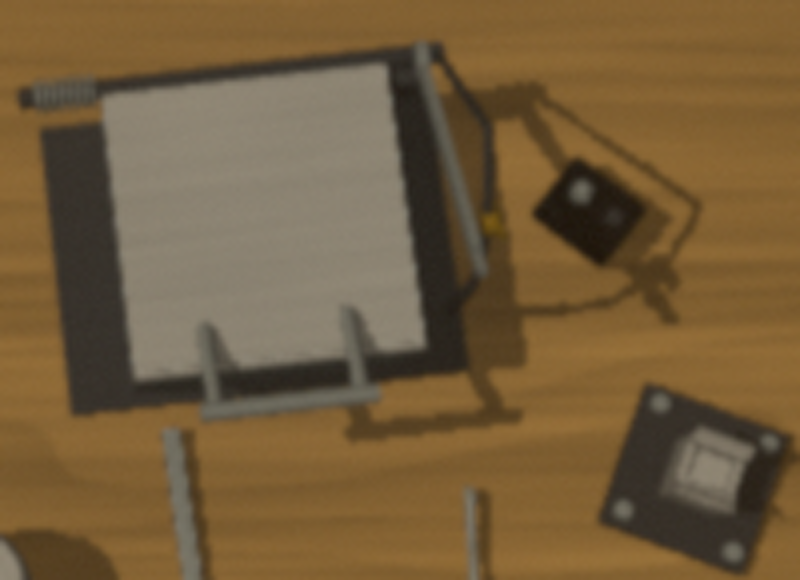

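Run:
```python
from h import *
S=cam('scene');T=cam('top')
print(robot.observe()['time'])
P={'bear':((391.75,228.25),(157.5,245.75)),'post':((371,232),(165.5,218.75)),'tip':((403.5,218.75),(150.25,261.5)),
'ptip':((222.4,171),(365.5,198)),'ppiv':((187.4,225.6),(350.5,142)),'hR':((252.4,187.6),(339.5,228.25)),'hL':((282.4,198),(296.25,232.75))}
R={}
for k,(a,b) in P.items():
    X,e=tri((S,a),(T,b));R[k]=X;print(k,X.round(4),e)
d=R['ptip']-R['ppiv'];print('ptr len',np.linalg.norm(d),'ang',np.arcsin(d[2]/np.linalg.norm(d)),np.arctan2(d[2],np.hypot(d[0],d[1])))
d=R['hL']-R['hR'];print('bar len',np.linalg.norm(d),np.degrees(np.arctan2(d[1],d[0])))
d=R['post']-R['tip'];print('rod',np.linalg.norm(d),np.degrees(np.arctan2(d[1],d[0])))
c=lambda p:(p[0]/4+245,p[1]/4+130)
B=[plane(T,c(p),.014)for p in[(660,403),(770,441),(733,551),(623,510)]]
print(np.round(B,4),np.mean(B,0))
for i in range(4):d=B[(i+1)%4]-B[i];print(np.degrees(np.arctan2(d[1],d[0])),np.linalg.norm(d))
# cover top corners (z~100+)
for p in [(103,92),(388,63),(427,347),(134,382)]: print('cov',plane(T,c(p),.103).round(4))
for p,z in {(150.25,261.5):.17,(165.5,218.75):.17}.items(): print(plane(T,p,z))
print('ped',plane(T,c((713,470)),.045))
# bystander approx
for n,p,z in [('keyA',(289,238),0),('keyB',(295,292),0),('sdA',(364,253),.0),('sdB',(365,312),0.01),('tin',(237,277),.075),('b1',(128,251),.015),('b2',(160,286),.015),('block',(392,182),.035)]: print(n,plane(T,p,z).round(3))
```

```text
0.25
bear [0.4607 0.3348 0.16  ] [2.0, 2.0]
post [0.5237 0.3129 0.1748] [0.8, 0.8]
tip [0.423  0.3468 0.1737] [0.6, 0.6]
ptip [ 0.5615 -0.1606  0.1954] [0.7, 0.7]
ppiv [ 0.7265 -0.1438  0.1021] [2.5, 2.5]
hR [ 0.4999 -0.1043  0.1312] [1.2, 1.2]
hL [0.4899 0.0025 0.1321] [2.2, 2.2]
ptr len 0.19029151078292458 ang 0.5125223904507421 0.5125223904507421
bar len 0.10721286960850304 95.3393121628623
rod 0.10629858466239005 -18.62168510761682
[[ 0.5076 -0.3065  0.014 ]
 [ 0.4809 -0.3778  0.014 ]
 [ 0.4088 -0.3484  0.014 ]
 [ 0.4369 -0.2778  0.014 ]] [ 0.45856116 -0.32761995  0.014     ]
-110.48972869179775 0.07609310026748578
157.80403646120828 0.07792019952276036
68.27370566890298 0.07600677882539886
-22.154547192617628 0.07627758769725519
cov [0.7024 0.0599 0.103 ]
cov [ 0.7184 -0.1233  0.103 ]
cov [ 0.5332 -0.1404  0.103 ]
cov [0.5142 0.0435 0.103 ]
[0.42360208 0.34710214 0.17      ]
[0.52491721 0.3131401  0.17      ]
ped [ 0.45906834 -0.33023795  0.045     ]
keyA [0.495 0.015 0.   ]
keyB [0.352 0.002 0.   ]
sdA [ 0.452 -0.184  0.   ]
sdB [ 0.297 -0.178  0.01 ]
tin [0.39  0.15  0.075]
b1 [0.466 0.443 0.015]
b2 [0.373 0.356 0.015]
block [ 0.636 -0.261  0.035]
```

Points measured from the two views:

| Point | Measured | Check |
|---|---|---|
| Bearing centre | (0.461, 0.335, 0.160) | Text says 161 mm high |
| Rod yaw | −18.6° | – |
| Handle bar | (0.495, −0.051, 0.132), bar at 95.3° | Length 107 mm |
| Pointer angle | ≈0.51 rad | Length 190 mm |
| Cradle | (0.459, −0.329) | – |

Of the three rings (scene (391,229), (408,257) and (420,289)), the one on the hook is the largest, so that is the one I'll take. Its close crop confirms this. Next I'll move above it and look with the wrist camera.

```bash
cat >> h.py <<'E'
def go(target,yaw_deg=None):
    s=robot.observe();R=Rn.from_euler('xyz',s['tool_rot']).as_matrix()
    d=R.T@(np.array(target)-s['tool_pos'])/0.025
    cy=np.degrees(np.arctan2(R[1,0],R[0,0]))
    r=None
    if yaw_deg is not None: r=-(((yaw_deg-cy)+180)%360-180)/6
    print('t',round(s['time'],2),'pos',s['tool_pos'].round(4),'yaw',round(cy,2),'rot',s['tool_rot'].round(4),'q6',s['qpos'].round(3),'F',s['contact_force'].round(1),'open',round(s['opening'],4))
    print('delta units',d.round(3),'roll',r)
E
python3 -c "
from h import *
go([.4607,.3348,.23],161.4)"
```

```text
t 0.25 pos [0.1931 0.488  0.2264] yaw 158.41 rot [-3.1409e+00 -1.0000e-04  2.7648e+00] q6 [ 1.048  0.342  1.524 -0.     1.275 -0.146] F [-0.  -0.3  0.3] open 0.092
delta units [-12.209  -1.76   -0.144] roll -0.498412347384009
```

```bash
python3 -m crank '{"claw":[1,1,1,1,1,1,1,1],"delta_pos":[[-1.6,-0.2,-0.4],[-3.2,-0.5,-0.6],[-4.8,-0.7,-0.6],[-6.4,-0.9,-0.6],[-8,-1.15,-0.6],[-9.6,-1.4,-0.6],[-11,-1.6,-0.6],[-12.2,-1.76,-0.6]],"roll":[-0.1,-0.2,-0.3,-0.4,-0.5,-0.5,-0.5,-0.5]}'
python3 - <<'E'
from h import *
c=cam('wrist');cv2.imwrite('pics/w1.png',c['im']); go([.4607,.3348,.142],161.4)
print(proj(c,[[.4607,.3348,.161],[.423,.3468,.1737],[.5237,.3129,.1748]]).round(1))
E
```

```text
time: 0.92
tool_pos: [0.4626, 0.3333, 0.2416]
tool_rot: [-3.141, 0.0, 2.816]
contact_force: [-0.1, 0.0, -0.4]
opening: 0.0922
t 0.97 pos [0.4668 0.3308 0.2412] yaw 161.17 rot [-3.1409  0.0034  2.8129] q6 [ 0.484  0.418  1.367 -0.003  1.355 -0.757] F [ 2.  -3.9  0.8] open 0.0917
delta units [0.296 0.077 3.968] roll -0.038445073769437954
[[279.7 213.5]
 [278.8 168.8]
 [278.9 292.4]]
```

View pics/w1.png

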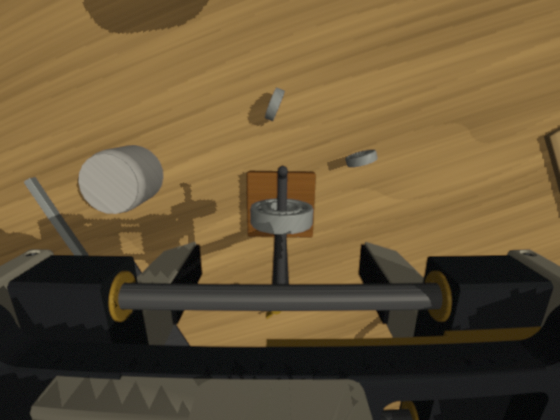

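The wrist view shows the rod running straight up the picture at column ~282, the ring centred near (282,214) and the rod tip at (282,170). The ring is 1–2 mm to +y of the prediction, so I'll shift by that and descend.

```bash
python3 -c "
from h import *
c=cam('wrist');crop(c['im'],220,150,340,250,5,'pics/w2.png')
print(proj(c,[[.4607,.3348,.161],[.423,.3468,.1737],[.5237,.3129,.1748]]).round(1))
go([.4610,.3358,.142],161.4)"
```

```text
[[281.  207.8]
 [280.1 162.2]
 [280.4 287.5]]
t 1.02 pos [0.4642 0.3324 0.241 ] yaw 161.13 rot [-3.1409e+00  1.0000e-03  2.8122e+00] q6 [ 4.880e-01  4.170e-01  1.370e+00 -1.000e-03  1.355e+00 -7.530e-01] F [-0.4  0.6  0.1] open 0.0922
delta units [0.168 0.092 3.961] roll -0.0453448629861839
```

View pics/w2.png

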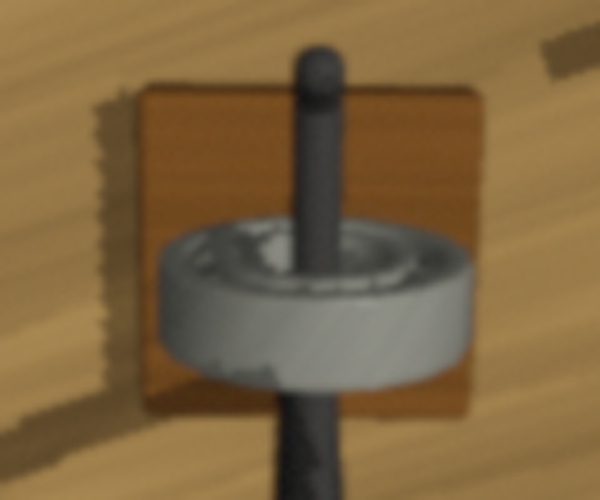

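```bash
python3 -c "
from h import *
go([.4622,.3358,.142],161.4)"
python3 -m crank '{"claw":[1,1,1,1,1,1,1,1],"delta_pos":[[0.1,0.1,0.6],[0.1,0.1,1.3],[0.1,0.1,2],[0.1,0.1,2.7],[0.1,0.1,3.3],[0.1,0.1,3.75],[0.1,0.1,3.95],[0.1,0.1,3.95]],"roll":[0,0,0,0,0,0,0,0]}'
python3 -c "
from h import *
go([.4622,.3358,.142],161.4)
c=cam('wrist');cv2.imwrite('pics/w3.png',c['im'])"
```

```text
t 1.02 pos [0.4642 0.3324 0.241 ] yaw 161.13 rot [-3.1409e+00  1.0000e-03  2.8122e+00] q6 [ 4.880e-01  4.170e-01  1.370e+00 -1.000e-03  1.355e+00 -7.530e-01] F [-0.4  0.6  0.1] open 0.0922
delta units [0.123 0.108 3.961] roll -0.0453448629861839
time: 1.68
tool_pos: [0.4578, 0.3383, 0.1418]
tool_rot: [-3.14, -0.002, 2.818]
contact_force: [-0.2, -0.5, 0.5]
opening: 0.0917
t 1.68 pos [0.4578 0.3383 0.1418] yaw 161.45 rot [-3.1398e+00 -1.9000e-03  2.8178e+00] q6 [ 0.502  0.501  1.519  0.     1.124 -0.745] F [-0.2 -0.5  0.5] open 0.0917
delta units [-0.199 -0.039 -0.006] roll 0.007555537419117779
```

View pics/w3.png

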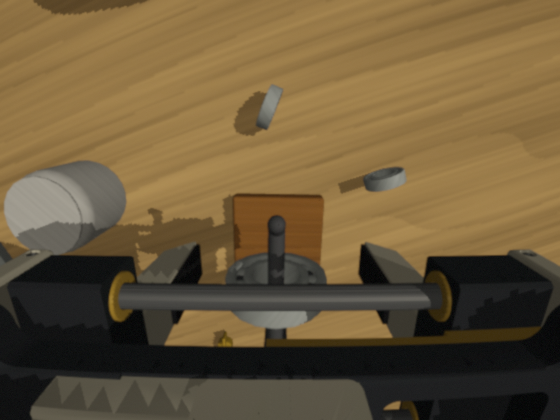

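The ring is at columns 225–327, centred at 276, while the fingers are centred at ~280. I'll correct by −1.5 mm in y and −4 mm in x, then close.

```bash
python3 -m crank '{"claw":[1,1,0.6,0,0,0,0,0],"delta_pos":[[-0.1,-0.06,0],[-0.18,-0.06,0],[-0.18,-0.06,0],[-0.18,-0.06,0],[-0.18,-0.06,0],[-0.18,-0.06,0],[-0.18,-0.06,0],[-0.18,-0.06,0]],"roll":[0,0,0,0,0,0,0,0]}' 35
python3 -c "
from h import *
go([.4622,.3358,.142],161.4)
c=cam('wrist');cv2.imwrite('pics/w4.png',c['im'])"
```

```text
time: 2.4
tool_pos: [0.4628, 0.3354, 0.143]
tool_rot: [3.141, -0.0, 2.817]
contact_force: [-0.0, -0.3, -1.1]
opening: 0.0563
t 2.4 pos [0.4628 0.3354 0.143 ] yaw 161.41 rot [ 3.1415 -0.      2.8172] q6 [ 0.493  0.502  1.513  0.     1.126 -0.753] F [-0.  -0.3 -1.1] open 0.0563
delta units [0.027 0.008 0.041] roll 0.0018102528536019236
```

View pics/w4.png

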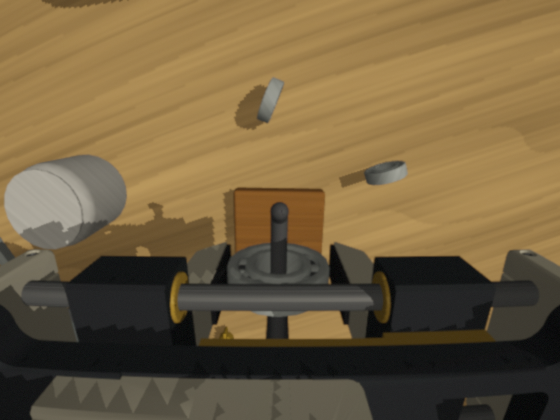

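Still closing at 56 mm, and centred. I'll let it close fully.

```bash
python3 -m crank '{"claw":[0,0,0,0,0,0,0,0],"delta_pos":[[0,0,0],[0,0,0],[0,0,0],[0,0,0],[0,0,0],[0,0,0],[0,0,-0.05],[0,0,-0.1]],"roll":[0,0,0,0,0,0,0,0]}' 35
python3 -c "
from h import *
go([.4622,.3358,.155],161.4)
c=cam('wrist');cv2.imwrite('pics/w5.png',c['im'])"
```

```text
time: 3.12
tool_pos: [0.4627, 0.3353, 0.1454]
tool_rot: [-3.141, -0.0, 2.817]
contact_force: [-0.9, -0.5, -0.1]
opening: 0.0515
t 3.12 pos [0.4627 0.3353 0.1454] yaw 161.41 rot [-3.1413e+00 -3.0000e-04  2.8172e+00] q6 [ 0.493  0.5    1.51   0.     1.132 -0.753] F [-0.9 -0.5 -0.1] open 0.0515
delta units [ 0.025  0.013 -0.385] roll 0.0019032754980088384
```

View pics/w5.png

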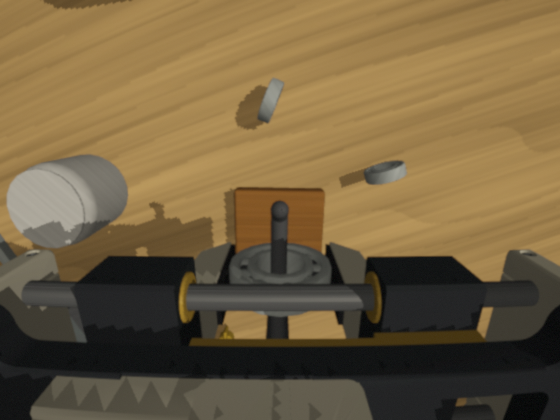

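It is gripped at 51.5 mm. I'll raise it to +12 mm.

```bash
python3 -m crank '{"claw":[0,0,0,0,0,0,0,0],"delta_pos":[[0,0,-0.1],[0,0,-0.2],[0,0,-0.3],[0,0,-0.38],[0,0,-0.38],[0,0,-0.38],[0,0,-0.38],[0,0,-0.38]],"roll":[0,0,0,0,0,0,0,0]}'
python3 -c "
from h import *
go([.4622,.3358,.155],161.4)
c=cam('wrist');crop(c['im'],180,150,380,350,3,'pics/w6.png');c=cam('scene');crop(c['im'],360,200,430,260,6,'pics/s6.png')"
```

```text
time: 3.83
tool_pos: [0.4627, 0.3354, 0.1549]
tool_rot: [-3.141, -0.0, 2.817]
contact_force: [-0.3, -0.7, -2.0]
opening: 0.0511
t 3.83 pos [0.4627 0.3354 0.1549] yaw 161.41 rot [-3.1415e+00 -2.0000e-04  2.8172e+00] q6 [ 0.493  0.49   1.499  0.     1.153 -0.753] F [-0.3 -0.7 -2. ] open 0.0511
delta units [ 0.024  0.011 -0.005] roll 0.0023872267295246274
```

View pics/s6.png

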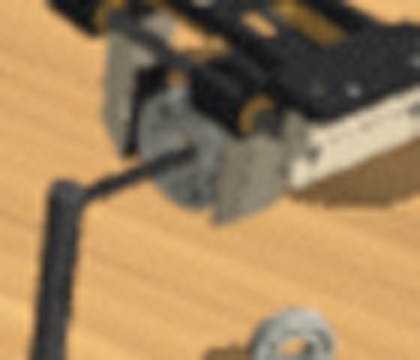

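View pics/w6.png

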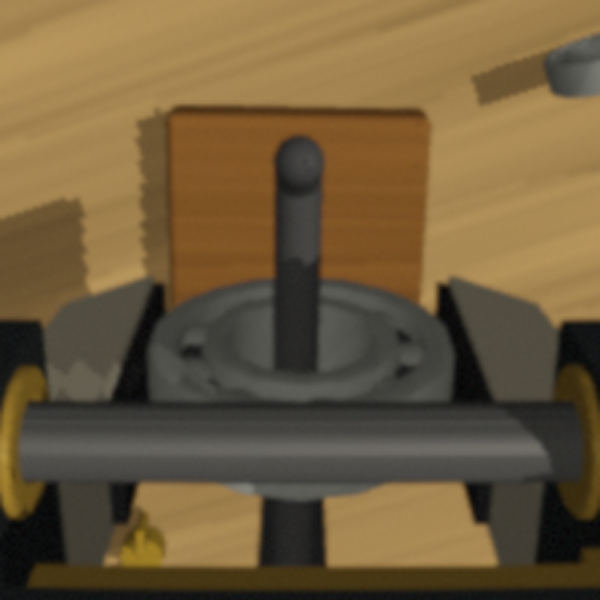

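The rod is centred in the bore and the force is only the bearing's weight, so the bearing hangs free. Now I'll draw it off along tool +x.

```bash
python3 -m crank '{"claw":[0,0,0,0,0,0,0,0],"delta_pos":[[0.2,0,0],[0.6,0,0],[1.0,0,0],[1.4,0,0],[1.8,0,0],[2.2,0,0],[2.6,0,0],[2.9,0,0]],"roll":[0,0,0,0,0,0,0,0]}'
python3 -m crank '{"claw":[0,0,0,0,0,0,0,0],"delta_pos":[[0.3,0,0],[0.3,0,-0.5],[0.3,0,-1.3],[0.3,0,-2.1],[0.3,0,-2.9],[0.3,0,-3.5],[0.3,0,-4],[0.3,0,-4]],"roll":[0,0,0,0,0,0,0,0]}'
python3 -c "
from h import *
go([.4589,-.329,.255],161.4)
c=cam('wrist');crop(c['im'],180,150,380,350,3,'pics/w7.png')"
```

```text
time: 4.6
tool_pos: [0.3927, 0.359, 0.1551]
tool_rot: [3.142, -0.0, 2.818]
contact_force: [-0.4, 0.4, -0.6]
opening: 0.0513
time: 5.27
tool_pos: [0.3877, 0.3617, 0.2577]
tool_rot: [3.137, 0.003, 2.817]
contact_force: [0.0, -0.1, -1.1]
opening: 0.0516
t 5.27 pos [0.3877 0.3617 0.2577] yaw 161.41 rot [3.1373 0.0032 2.8172] q6 [ 0.606  0.326  1.46   0.     1.35  -0.64 ] F [ 0.  -0.1 -1.1] open 0.0516
delta units [-11.505 -25.279   0.036] roll 0.0021361209478906553
```

View pics/w7.png

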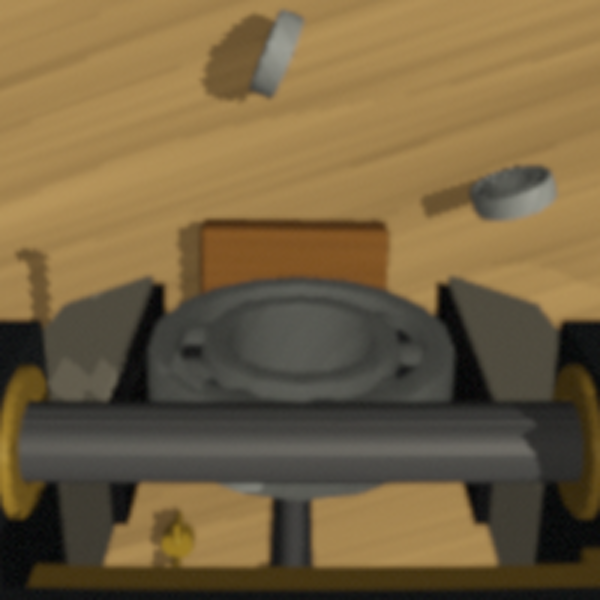

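The bearing is off the hook and firmly held. I'll carry it high across to beside the cradle.

```bash
python3 -m crank '{"claw":[0,0,0,0,0,0,0,0],"delta_pos":[[-0.4,-0.7,0],[-1.1,-1.9,0],[-1.8,-3.2,0],[-2.6,-4.5,0],[-3.4,-5.8,0],[-4.1,-7.1,0],[-4.9,-8.4,0],[-5.6,-9.7,0]],"roll":[0,0,0,0,0,0,0,0]}'
python3 -m crank '{"claw":[0,0,0,0,0,0,0,0],"delta_pos":[[-0.75,-1.3,0],[-1.5,-2.6,0],[-2.2,-3.9,0],[-3,-5.2,0],[-3.7,-6.5,0],[-4.5,-7.8,0],[-5.3,-9.1,0],[-6,-10.4,0]],"roll":[0,0,0,0,0,0,0,0]}'
python3 -c "
from h import *
go([.535,-.355,.255],161.4)"
```

```text
time: 5.98
tool_pos: [0.4419, 0.0846, 0.2539]
tool_rot: [-3.141, -0.001, 2.817]
contact_force: [1.8, 0.7, -2.3]
opening: 0.0516
time: 6.65
tool_pos: [0.5014, -0.2096, 0.2535]
tool_rot: [3.141, -0.002, 2.817]
contact_force: [0.8, -0.1, -1.4]
opening: 0.0517
t 6.65 pos [ 0.5014 -0.2096  0.2535] yaw 161.39 rot [ 3.1410e+00 -1.8000e-03  2.8168e+00] q6 [-0.537  0.358  1.425  0.     1.36  -1.783] F [ 0.8 -0.1 -1.4] open 0.0517
delta units [-3.13  -5.085 -0.07 ] roll -0.001388906299302069
```

```bash
python3 -m crank '{"claw":[0,0,0,0,0,0,0,0],"delta_pos":[[-0.7,-1.2,0],[-1.3,-2.3,0],[-1.9,-3.3,0],[-2.4,-4.2,0],[-2.8,-4.8,0],[-3.1,-5.1,0],[-3.1,-5.1,0],[-3.1,-5.1,0]],"roll":[0,0,0,0,0,0,0,0]}'
python3 -c "
from h import *
c=cam('wrist');c=cam('wrist')
cv2.imwrite('pics/w8.png',c['im'])
cv2.imwrite('pics/s8.png',cam('scene')['im']);cv2.imwrite('pics/t8.png',cam('top')['im'])
print(proj(c,[[.4588,-.329,.045],[.4588,-.329,.07]]))
go([.4588,-.329,.255],161.4)"
```

```text
time: 7.32
tool_pos: [0.5341, -0.3531, 0.2531]
tool_rot: [3.14, -0.003, 2.817]
contact_force: [-0.0, -0.1, -1.5]
opening: 0.0515
[[277.40261245 118.15611655]
 [277.26103259 118.16186796]]
t 7.52 pos [ 0.5344 -0.3523  0.255 ] yaw 161.47 rot [ 3.1413e+00 -3.0000e-04  2.8181e+00] q6 [-0.703  0.545  1.123  0.     1.475 -1.95 ] F [-1.1  0.4 -1.5] open 0.0511
delta units [ 3.164e+00 -7.600e-02 -1.000e-03] roll 0.011222165465516317
```

View pics/w8.png

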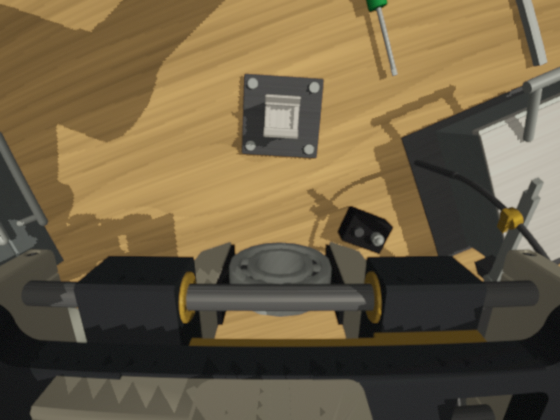

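```bash
python3 -c "
import cv2
a=cv2.imread('pics/w8.png');cv2.imwrite('pics/w8c.png',cv2.resize(a[65:165,230:335],None,fx=7,fy=6*7/6,interpolation=cv2.INTER_CUBIC)[:600*2])
im=cv2.imread('pics/w8c.png');print(im.shape);cv2.imwrite('pics/w8c.png',cv2.resize(im,(630,600)))
"
```

```text
(700, 735, 3)
```

View pics/w8c.png

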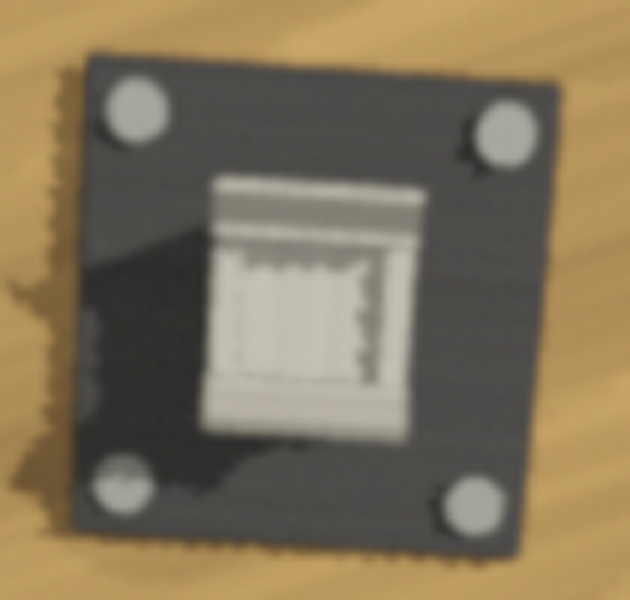

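View pics/s8.png

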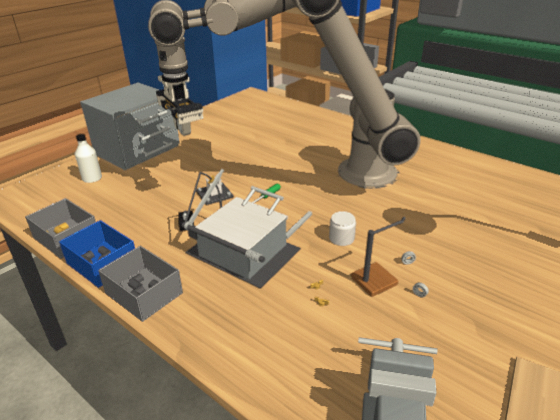

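The crop shows the two flared lips at its top and bottom and the ledges left and right. The slot is narrow along tool x, so the bearing's axis already runs nearly the right way. Now I'll measure the angle and centre.

Run:
```python
from h import *
c=cam('wrist'); T=cam('top')
f=lambda p:(p[0]/6+230-.4,p[1]/6+65-.4)
B=[plane(c,f(p),.014) for p in[(137,110),(506,134),(474,506),(124,484)]]
print('bolts',np.mean(B,0).round(4))
for i in range(4):d=B[(i+1)%4]-B[i];print(round(np.degrees(np.arctan2(d[1],d[0])),2),np.linalg.norm(d).round(4))
pl=[plane(c,f(p),.012) for p in[(92,55),(558,85),(518,558),(72,532)]];print('plate',np.mean(pl,0).round(4))
L=[plane(c,f(p),.065) for p in[(213,180),(425,192),(408,440),(200,430)]];print('lips',np.mean(L,0).round(4))
for i in range(4):d=L[(i+1)%4]-L[i];print(round(np.degrees(np.arctan2(d[1],d[0])),2),np.linalg.norm(d).round(4))
# two-view heights of lip corners / bolts
t=lambda p:(p[0]/4+245,p[1]/4+130)
for a,b in [((137,110),(733,551)),((506,134),(623,510)),((474,506),(660,403)),((124,484),(770,441))]:
    X,e=tri((c,f(a)),(T,t(b)));print(X.round(4),e)
I=[plane(c,f(p),.045) for p in[(220,245),(415,250),(408,382),(205,375)]];print('slot',np.mean(I,0).round(4), [np.linalg.norm(I[i]-I[(i+1)%4]).round(4) for i in range(4)])
go([.4588,-.329,.255],161.4)
```

```text
bolts [ 0.4592 -0.324   0.014 ]
68.03 0.0767
-22.07 0.077
-112.04 0.0764
158.12 0.0769
plate [ 0.4595 -0.3242  0.012 ]
lips [ 0.4593 -0.3241  0.065 ]
68.46 0.0387
-21.62 0.0446
-111.18 0.0392
157.7 0.0449
[ 0.4092 -0.3456  0.021 ] [1.2, 1.2]
[ 0.4373 -0.2755  0.0219] [1.1, 1.1]
[ 0.507  -0.3037  0.0251] [0.9, 0.9]
[ 0.4791 -0.3717  0.0336] [0.5, 0.5]
slot [ 0.4596 -0.324   0.045 ] [np.float64(0.0379), np.float64(0.0251), np.float64(0.0402), np.float64(0.0249)]
t 7.62 pos [ 0.5345 -0.3526  0.2553] yaw 161.46 rot [3.1416e+00 3.0000e-04 2.8180e+00] q6 [-0.703  0.545  1.122  0.     1.475 -1.95 ] F [-0.4  0.1 -2. ] open 0.0513
delta units [ 3.171 -0.067  0.01 ] roll 0.009556597574577571
```

```bash
python3 -c "
from h import *
go([.4594,-.3248,.145],158.0)"
python3 -m crank '{"claw":[0,0,0,0,0,0,0,0],"delta_pos":[[0.5,0,0.2],[1.2,0.05,0.8],[1.9,0.1,1.6],[2.6,0.1,2.4],[3.1,0.1,3.2],[3.2,0.1,4],[3.2,0.1,4.4],[3.2,0.1,4.4]],"roll":[0.1,0.3,0.4,0.58,0.58,0.58,0.58,0.58]}'
python3 -c "
from h import *
cam('wrist');cam('wrist')
go([.4594,-.3248,.145],158.0)
c=cam('wrist');cv2.imwrite('pics/w9.png',c['im']);crop(c['im'],150,100,400,350,2.4,'pics/w9c.png')"
```

```text
t 7.62 pos [ 0.5345 -0.3526  0.2553] yaw 161.46 rot [3.1416e+00 3.0000e-04 2.8180e+00] q6 [-0.703  0.545  1.122  0.     1.475 -1.95 ] F [-0.4  0.1 -2. ] open 0.0513
delta units [3.203 0.1   4.41 ] roll 0.5762232642412451
time: 8.28
tool_pos: [0.4586, -0.3245, 0.1432]
tool_rot: [3.14, -0.003, 2.757]
contact_force: [-0.1, 0.8, -1.3]
opening: 0.0514
t 8.38 pos [ 0.4602 -0.3258  0.1456] yaw 157.95 rot [-3.1413e+00  1.1000e-03  2.7568e+00] q6 [-0.752  0.486  1.534  0.     1.12  -1.938] F [ 0.1 -0.3 -1.8] open 0.0512
delta units [0.044 0.027 0.026] roll -0.008190008925424763
```

View pics/w9c.png

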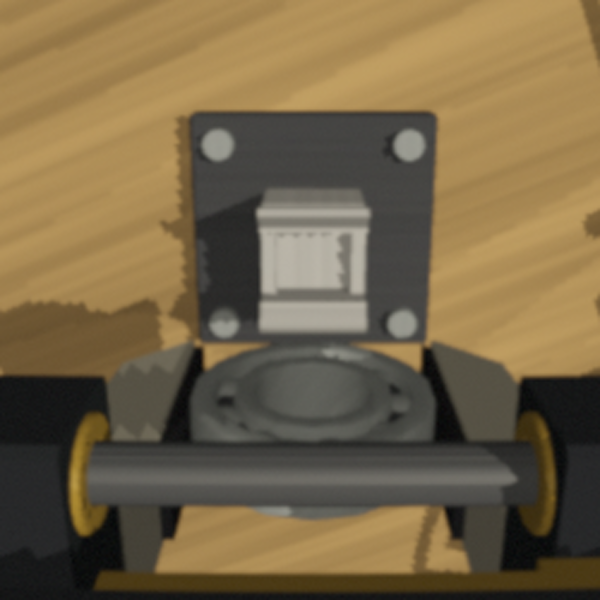

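Run:
```python
from h import *
s=robot.observe();R=Rn.from_euler('xyz',s['tool_rot']).as_matrix();tp=s['tool_pos']
c=cam('wrist')
f=lambda p:(p[0]/2.4+150-.3,p[1]/2.4+100-.3)
for n,ps,z in [('lips',[(257,211),(370,211),(368,332),(259,331)],.065),('bolts',[(218,145),(409,145),(401,324),(224,322)],.014),('slot',[(272,235),(352,235),(352,290),(272,290)],.045)]:
    L=np.array([plane(c,f(p),z) for p in ps]);m=L.mean(0)
    print(n,m.round(4),'tool mm',(R.T@(m-tp)*1000).round(1),'size',[float(np.linalg.norm(L[i]-L[(i+1)%4]).round(4)) for i in range(4)])
    d=L[1]-L[0];print(np.degrees(np.arctan2(d[1],d[0])))
for p in[(312,395),(312,345)]:
  o,v=ray(c,f(p));o=R.T@(o-tp);v=R.T@v
  z=-.019 if p[1]==395 else -.045
  print('face',((o+v*(z-o[2])/v[2])*1000).round(1))
go([.4594,-.3248,.145],158.0)
```

```text
lips [ 0.459  -0.3241  0.065 ] tool mm [ 2.3  1.3 81.1] size [0.0383, 0.0442, 0.0389, 0.0438]
68.0153501166418
bolts [ 0.4598 -0.3246  0.014 ] tool mm [  1.4   1.2 132.1] size [0.0766, 0.0771, 0.0764, 0.0762]
68.01457653653591
slot [ 0.4611 -0.3256  0.045 ] tool mm [ -0.2   0.8 101.1] size [0.0297, 0.0216, 0.0304, 0.0216]
68.01507180256114
face [  7.1   0.8 -19. ]
face [ 30.    0.8 -45. ]
t 8.48 pos [ 0.4605 -0.3262  0.1463] yaw 157.95 rot [-3.1408e+00  2.5000e-03  2.7568e+00] q6 [-0.752  0.485  1.533  0.     1.12  -1.938] F [ 0.1 -0.8 -0.9] open 0.0513
delta units [0.06  0.034 0.05 ] roll -0.007893954674974188
```

The alignment is good: the slot is within ~1.5 mm of the bearing in both directions. I'll descend in stages.

```bash
python3 -m crank '{"claw":[0,0,0,0,0,0,0,0],"delta_pos":[[0.05,0.02,0.4],[0.05,0.02,0.9],[0.05,0.02,1.4],[0.05,0.02,1.9],[0.05,0.02,2.4],[0.05,0.02,2.8],[0.05,0.02,3.1],[0.05,0.02,3.1]],"roll":[0,0,0,0,0,0,0,0]}'
python3 -c "
from h import *
go([.4594,-.3248,.052],158.0)
c=cam('wrist');crop(c['im'],150,100,400,350,2.4,'pics/w10c.png')
c=cam('scene');crop(c['im'],160,140,280,230,6,'pics/s10.png');go([.4594,-.3248,.052],158.0)"
```

```text
time: 9.15
tool_pos: [0.4579, -0.324, 0.0659]
tool_rot: [3.141, -0.002, 2.756]
contact_force: [-0.3, 0.2, -1.2]
opening: 0.051
t 9.15 pos [ 0.4579 -0.324   0.0659] yaw 157.93 rot [ 3.1406e+00 -2.3000e-03  2.7564e+00] q6 [-0.753  0.581  1.622  0.     0.94  -1.938] F [-0.3  0.2 -1.2] open 0.051
delta units [-0.069 -0.006  0.555] roll -0.011290527209808943
t 9.25 pos [ 0.4586 -0.3247  0.0675] yaw 157.93 rot [3.1416e+00 2.0000e-04 2.7565e+00] q6 [-0.752  0.579  1.621  0.     0.942 -1.938] F [-0.1  0.7 -1. ] open 0.0511
delta units [-0.03   0.008  0.621] roll -0.011048389784444149
```

View pics/w10c.png

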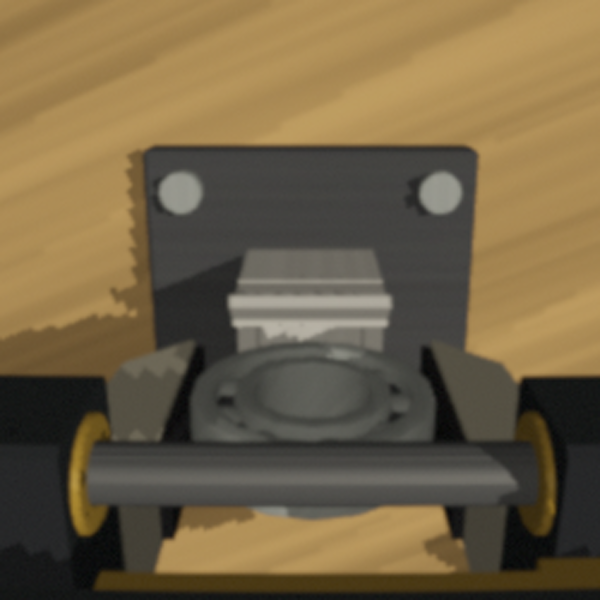

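View pics/s10.png

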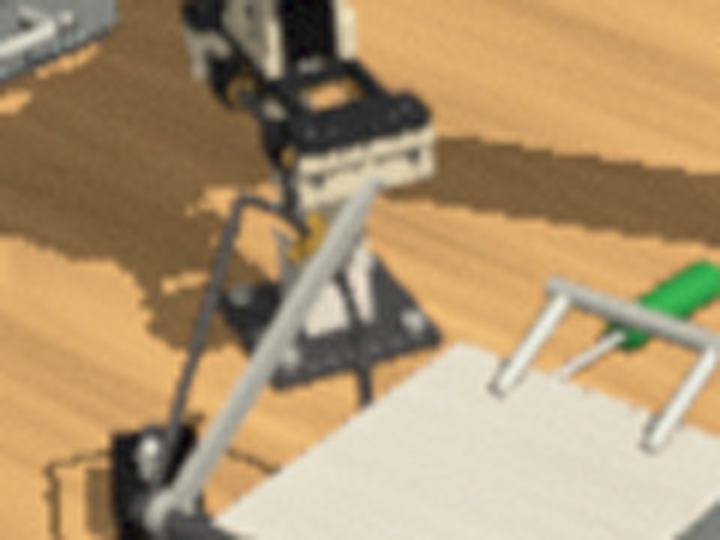

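The bearing's bottom (~60 mm) is already below the lip tops with no contact force, and it is centred across. I'll lower it to the seat.

```bash
python3 -m crank '{"claw":[0,0,0,0,0,0,0,0],"delta_pos":[[0,0,0.1],[0,0,0.2],[0,0,0.3],[0,0,0.4],[0,0,0.5],[0,0,0.56],[0,0,0.6],[0,0,0.6]],"roll":[0,0,0,0,0,0,0,0]}'
python3 -c "
from h import *
go([.4594,-.3248,.052],158.0)
c=cam('wrist');crop(c['im'],150,100,400,350,2.4,'pics/w11c.png');go([.4594,-.3248,.052],158.0)"
```

```text
time: 9.92
tool_pos: [0.4584, -0.3245, 0.0522]
tool_rot: [3.141, -0.0, 2.756]
contact_force: [-0.1, 0.4, -1.0]
opening: 0.0511
t 9.92 pos [ 0.4584 -0.3245  0.0522] yaw 157.93 rot [ 3.1413e+00 -4.0000e-04  2.7564e+00] q6 [-0.753  0.6    1.633  0.     0.908 -1.938] F [-0.1  0.4 -1. ] open 0.0511
delta units [-0.043  0.004  0.006] roll -0.011450269460941817
t 9.97 pos [ 0.4584 -0.3245  0.0523] yaw 157.93 rot [ 3.1414e+00 -2.0000e-04  2.7565e+00] q6 [-0.753  0.6    1.633  0.     0.908 -1.938] F [-0.1 -0.5 -1. ] open 0.0518
delta units [-0.039  0.005  0.013] roll -0.01111296155040975
```

View pics/w11c.png

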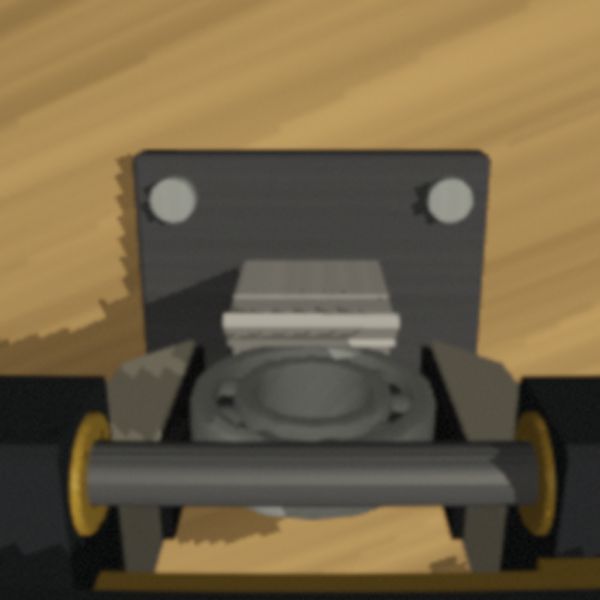

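```bash
python3 -m crank '{"claw":[0,0,0,0,0,0,0,0],"delta_pos":[[0,0,0.03],[0,0,0.05],[0,0,0.07],[0,0,0.08],[0,0,0.08],[0,0,0.08],[0,0,0.08],[0,0,0.08]],"roll":[0,0,0,0,0,0,0,0]}'
```

```text
time: 10.63
tool_pos: [0.4585, -0.3247, 0.0505]
tool_rot: [3.142, 0.0, 2.756]
contact_force: [0.3, -0.9, 0.6]
opening: 0.0514
```

```bash
python3 -m crank '{"claw":[0,0,0,0,0,0,0,0],"delta_pos":[[0,0,0.02],[0,0,0.04],[0,0,0.04],[0,0,0.04],[0,0,0.04],[0,0,0.04],[0,0,0.04],[0,0,0.04]],"roll":[0,0,0,0,0,0,0,0]}'
```

```text
time: 11.3
tool_pos: [0.4587, -0.3249, 0.0501]
tool_rot: [-3.141, 0.001, 2.756]
contact_force: [-1.6, 0.1, 4.3]
opening: 0.0516
```

The contact force has risen to 4 N, so the bearing is seated. Now I'll open gently.

```bash
python3 -m crank '{"claw":[0.6,0.7,0.85,0.85,0.85,0.85,0.85,0.85],"delta_pos":[[0,0,0],[0,0,0],[0,0,0],[0,0,0],[0,0,0],[0,0,0],[0,0,0],[0,0,0]],"roll":[0,0,0,0,0,0,0,0]}'
python3 -c "
from h import *
go([.4594,-.3248,.15],158.0)
c=cam('wrist');crop(c['im'],150,100,400,350,2.4,'pics/w12c.png')"
```

```text
time: 11.97
tool_pos: [0.4585, -0.3246, 0.0494]
tool_rot: [3.141, -0.0, 2.756]
contact_force: [0.3, -0.0, -0.3]
opening: 0.0776
t 11.97 pos [ 0.4585 -0.3246  0.0494] yaw 157.93 rot [ 3.1415e+00 -1.0000e-04  2.7564e+00] q6 [-0.753  0.604  1.636  0.     0.902 -1.938] F [ 0.3 -0.  -0.3] open 0.0776
delta units [-0.037  0.007 -4.025] roll -0.011174937180626898
```

View pics/w12c.png

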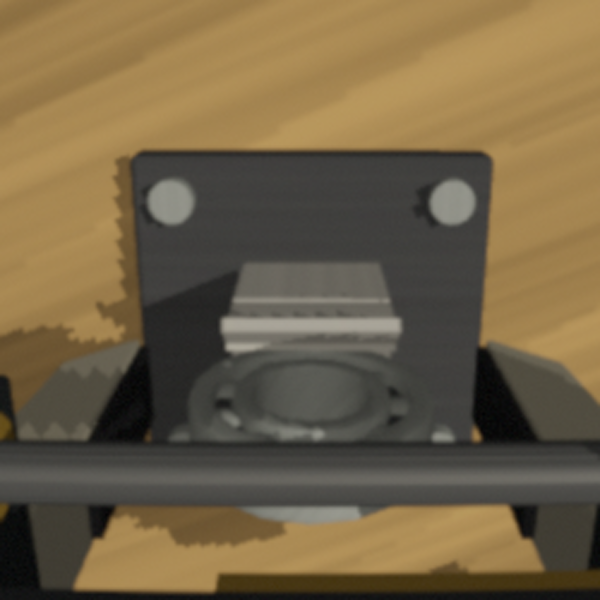

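The bearing stands by itself between the lips. I'll retreat straight up and check.

```bash
python3 -m crank '{"claw":[0.9,0.9,0.9,0.9,0.9,0.9,0.9,0.9],"delta_pos":[[0,0,-0.3],[0,0,-0.9],[0,0,-1.8],[0,0,-3],[0,0,-4.4],[0,0,-5.8],[0,0,-7],[0,0,-7.6]],"roll":[0,0,0,0,0,0,0,0]}'
python3 -c "
from h import *
c=cam('wrist');cv2.imwrite('pics/w13.png',c['im'])
go([.495,-.051,.22],95.3)
T=cam('top');crop(T['im'],380,215,460,285,7,'pics/t13.png')
"
```

```text
time: 12.68
tool_pos: [0.4593, -0.3254, 0.2446]
tool_rot: [-3.139, 0.006, 2.757]
contact_force: [1.1, -0.3, -0.2]
opening: 0.0828
t 12.73 pos [ 0.4599 -0.3259  0.2462] yaw 157.94 rot [-3.1381  0.0092  2.7566] q6 [-0.752  0.394  1.391  0.     1.347 -1.938] F [ 0.7 -0.7  2.6] open 0.0827
delta units [ 2.84  10.722  0.984] roll 10.440080545814512
```

View pics/w13.png

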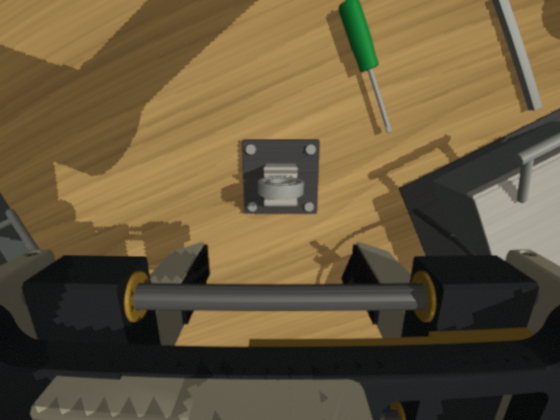

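View pics/t13.png

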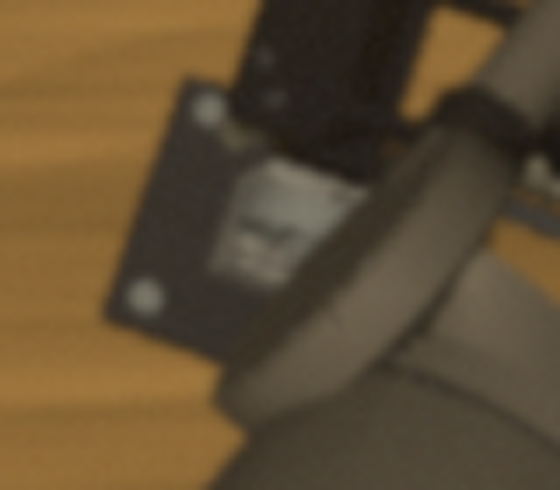

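The bearing stands in the slot: the ring's edge-on top is at (281,187), centred on the pedestal. Next I'll go above the handle.

```bash
python3 -m crank '{"claw":[0.9,0.9,0.9,0.9,0.8,0.7,0.65,0.65],"delta_pos":[[0.2,0.8,0],[0.6,2.2,0],[1,3.6,0],[1.3,5,0],[1.7,6.4,0],[2.1,7.8,0],[2.4,9.1,0],[2.6,10,0]],"roll":[1,2.1,3.3,4.5,5.6,6.8,7.9,9]}'
python3 -m crank '{"claw":[0.65,0.65,0.65,0.65,0.65,0.65,0.65,0.65],"delta_pos":[[0,0,0],[0,0,0],[0,0,0],[0,0,0],[0,0,0],[0,0,0],[0,0,0],[0,0,0]],"roll":[0.7,1.4,1.44,1.44,1.44,1.44,1.44,1.44]}'
python3 -c "
from h import *
go([.495,-.051,.21],95.3)
c=cam('wrist');cv2.imwrite('pics/w14.png',c['im'])
print(proj(c,[[.4999,-.1043,.132],[.4899,.0025,.132],[.5615,-.1606,.1954]]).round(1))
"
```

```text
time: 13.45
tool_pos: [0.4914, -0.0658, 0.2385]
tool_rot: [-3.14, -0.002, 1.812]
contact_force: [-0.4, 0.2, 0.6]
opening: 0.0618
time: 14.12
tool_pos: [0.4921, -0.0688, 0.2394]
tool_rot: [-3.142, -0.0, 1.666]
contact_force: [-0.1, 0.9, 0.2]
opening: 0.0597
t 14.12 pos [ 0.4921 -0.0688  0.2394] yaw 95.46 rot [-3.1415e+00 -1.0000e-04  1.6661e+00] q6 [-0.293  0.28   1.577  0.     1.284 -0.389] F [-0.1  0.9  0.2] open 0.0597
delta units [0.696 0.184 1.176] roll 0.026396032857993152
[[284.6 243.6]
 [285.5 127.8]
 [352.9 342.9]]
```

View pics/w14.png

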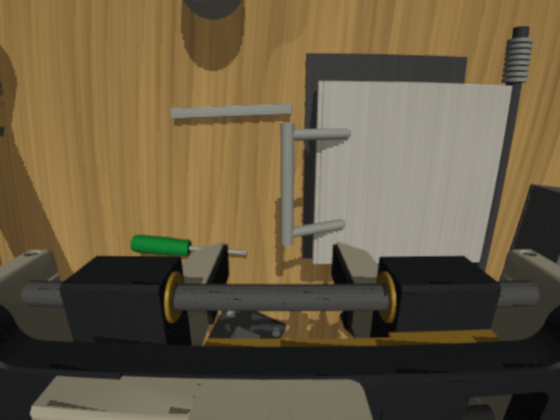

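The bar shows at columns 281–293, rows 124–244. That is 2 mm further in +y than the two-view estimate. I'll go over it, part way down, then look again.

```bash
python3 -m crank '{"claw":[0.5,0.45,0.45,0.45,0.45,0.45,0.45,0.45],"delta_pos":[[0.2,0.1,0.3],[0.5,0.2,0.9],[0.69,0.26,1.6],[0.69,0.26,2.3],[0.69,0.26,2.7],[0.69,0.26,2.9],[0.69,0.26,2.9],[0.69,0.26,2.9]],"roll":[0,0,0,0,0,0,0,0]}'
python3 -c "
from h import *
cam('wrist')
go([.497,-.051,.116],95.3)
c=cam('wrist');cv2.imwrite('pics/w15.png',c['im'])
print(proj(c,[[.4999,-.1043,.132],[.4899,.0025,.132]]).round(1))
"
```

```text
time: 14.83
tool_pos: [0.4972, -0.0506, 0.167]
tool_rot: [3.141, -0.0, 1.666]
contact_force: [-0.1, -0.8, -1.0]
opening: 0.0411
t 14.88 pos [ 0.4974 -0.0507  0.1675] yaw 95.45 rot [3.1405e+00 2.0000e-04 1.6659e+00] q6 [-0.255  0.354  1.683  0.     1.104 -0.35 ] F [-0.4  0.6 -0.7] open 0.0414
delta units [-0.008 -0.02   2.059] roll 0.025241538007747977
[[276.4 303.5]
 [276.3 159.3]]
```

View pics/w15.png

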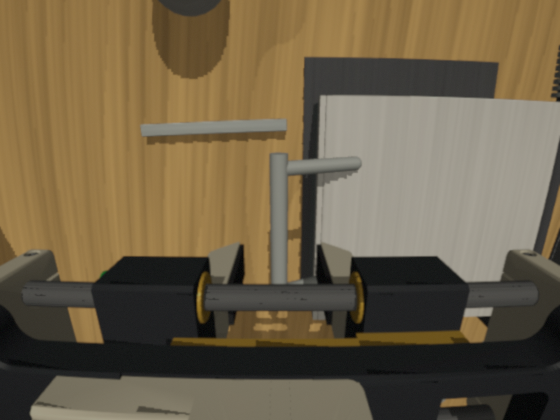

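The bar (271–287) is centred between the fingers (245–317). I'll descend and pinch.

```bash
python3 -m crank '{"claw":[0.45,0.45,0.45,0.45,0.45,0.45,0.45,0.45],"delta_pos":[[0,-0.02,0.4],[0,-0.03,0.8],[0,-0.03,1.2],[0,-0.03,1.6],[0,-0.03,1.9],[0,-0.03,2.05],[0,-0.03,2.05],[0,-0.03,2.05]],"roll":[0,0,0,0,0,0,0,0]}'
python3 -m crank '{"claw":[0.2,0,0,0,0,0,0,0],"delta_pos":[[0,0,0],[0,0,0],[0,0,0],[0,0,0],[0,0,0],[0,0,0],[0,0,0],[0,0,0]],"roll":[0,0,0,0,0,0,0,0]}' 60
python3 -c "
from h import *
go([.497,-.051,.116],95.3)
c=cam('wrist');cv2.imwrite('pics/w16.png',c['im'])
"
```

```text
time: 15.6
tool_pos: [0.4965, -0.0509, 0.1161]
tool_rot: [3.141, 0.0, 1.666]
contact_force: [0.0, 0.7, 0.2]
opening: 0.0414
time: 16.27
tool_pos: [0.4967, -0.0508, 0.1159]
tool_rot: [3.141, 0.0, 1.666]
contact_force: [1.0, 1.5, -0.2]
opening: 0.0102
t 16.27 pos [ 0.4967 -0.0508  0.1159] yaw 95.45 rot [3.1406e+00 1.0000e-04 1.6660e+00] q6 [-0.256  0.417  1.75   0.     0.973 -0.351] F [ 1.   1.5 -0.2] open 0.0102
delta units [-0.011  0.012 -0.005] roll 0.025784862589517843
```

View pics/w16.png

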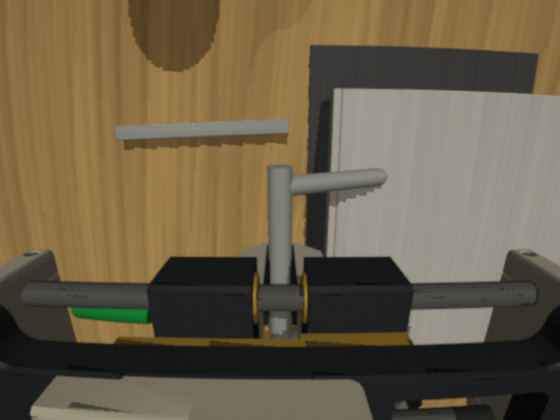

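The bar is pinched. Before lifting, I'll measure the pointer angle again: scene and top rays cast onto the pointer's vertical plane (115 mm to −y of the hinge middle), plus the wrist view.

Run:
```python
from h import *
S=cam('scene');T=cam('top');print(robot.observe()['time'])
np.save('pics/cams.npy',dict(S=S,T=T),allow_pickle=True)
cv2.imwrite('pics/s17.png',S['im']);cv2.imwrite('pics/t17.png',T['im'])
crop(S['im'],165,160,325,260,5,'pics/s17c.png')
crop(T['im'],240,120,380,240,5,'pics/t17c.png')
yaw=np.radians(5.4);X=np.array([np.cos(yaw),np.sin(yaw),0]);Y=np.array([-np.sin(yaw),np.cos(yaw),0])
H=np.array([.4967,-.0508,.1])+.215*X
print('H',H)
def onplane(c,p,off,H=H):
    o,v=ray(c,p);t=((H-o)@Y+off)/(v@Y);q=o+t*v-H;return np.array([q@X,q[2]])
for HH in (H,H+[-.002,0,0]):
  a=onplane(S,(222.4,171),-.115,HH);b=onplane(S,(187.4,225.6),-.115,HH)
  print('S tip',a.round(4),'piv',b.round(4),'slope ang',np.arctan2(a[1]-b[1],b[0]-a[0]),'from hinge',np.arctan2(a[1],-a[0]),np.hypot(*a))
```

```text
16.4167
H [ 0.71074582 -0.03056671  0.1       ]
S tip [-0.1614  0.0951] piv [ 0.0012 -0.0012] slope ang 0.5347722040920937 from hinge 0.5322445794587545 0.18735656916134202
S tip [-0.1592  0.0952] piv [ 0.0033 -0.0011] slope ang 0.5347722040920945 from hinge 0.5389628753261049 0.1855483159342891
```

View pics/s17c.png

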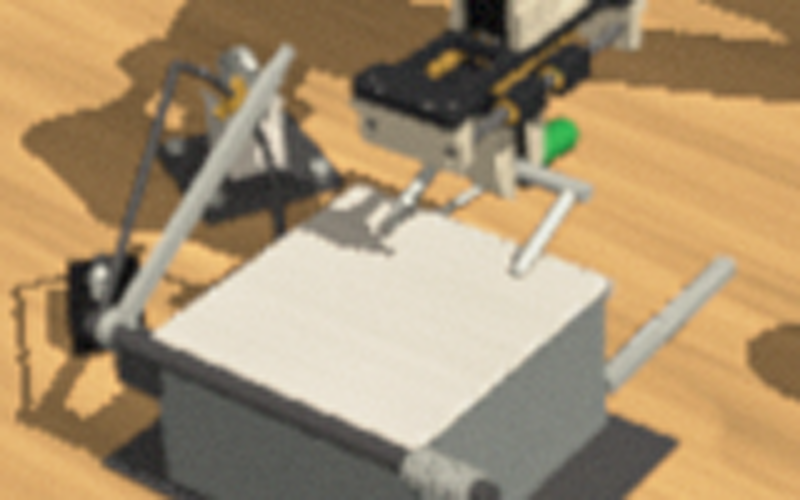

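View pics/t17c.png

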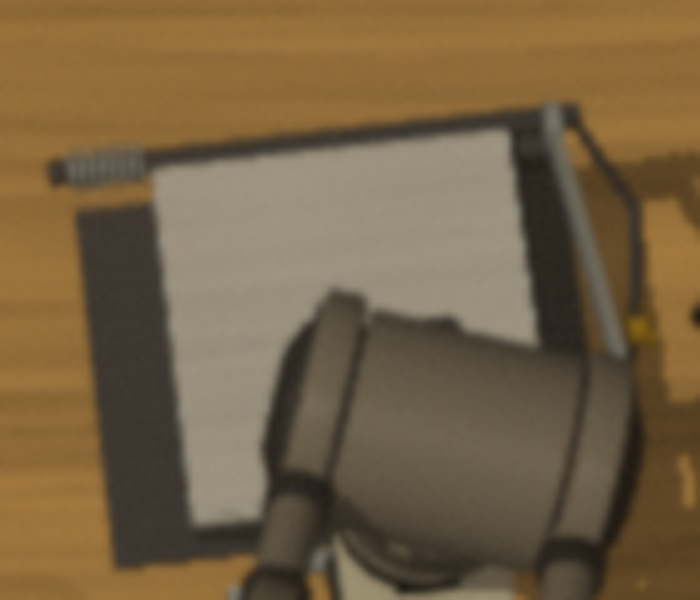

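Angle check on the shut cover by the same method (it should come out 0), to see the bias.

```bash
cat >> h.py <<'E'
yaw_=np.radians(5.4);X_=np.array([np.cos(yaw_),np.sin(yaw_),0]);Y_=np.array([-np.sin(yaw_),np.cos(yaw_),0])
H_=np.array([.7107,-.0306,.1])
def onp(c,p,off):
    o,v=ray(c,p);t=((H_-o)@Y_+off)/(v@Y_);q=o+t*v-H_;return np.array([q@X_,q[2]])
def ang(c,front,rear,off):
    a=onp(c,front,off);b=onp(c,rear,off)
    print('front',a.round(4),'rear',b.round(4),'slope',np.arctan2(a[1]-b[1],b[0]-a[0]).round(4),'len',np.hypot(*(a-b)).round(4),'hinge-ang',np.arctan2(a[1],-a[0]).round(4))
E
python3 - <<'E'
from h import *
d=np.load('pics/cams.npy',allow_pickle=True).item();S=d['S']
f=lambda p:(p[0]/5+165-.4,p[1]/5+160-.4)
print('cover L');ang(S,f((608,283)),f((418,440)),.092)
print('cover R');ang(S,f((355,186)),f((158,335)),-.092)
print('ptr');ang(S,f((286,50)),f((111,322)),-.115)
print('ptr part');ang(S,f((270,75)),f((130,295)),-.115)
E
```

```text
cover L
front [-0.1827  0.0025] rear [-0.0073  0.0062] slope -0.0212 len 0.1755 hinge-ang 0.0134
cover R
front [-0.1836  0.0028] rear [-0.0095 -0.002 ] slope 0.0274 len 0.1742 hinge-ang 0.0151
ptr
front [-0.1595  0.1006] rear [0.0025 0.005 ] slope 0.5334 len 0.188 hinge-ang 0.5628
ptr part
front [-0.1441  0.0915] rear [-0.0142  0.0134] slope 0.541 len 0.1515 hinge-ang 0.5655
```

The pointer reads about 0.535–0.54 rad, with a possible bias of ±0.025. I'll lift along the arc to 0.28 first and check the forces.

```bash
python3 -m crank '{"claw":[0,0,0,0,0,0,0,0],"delta_pos":[[0,0.05,-0.3],[0,0.12,-0.6],[0,0.19,-0.89],[0,0.27,-1.19],[0,0.36,-1.48],[0,0.46,-1.76],[0,0.58,-2.05],[0,0.7,-2.32]],"roll":[0,0,0,0,0,0,0,0]}' 60
python3 -c "
from h import *
go([.497,-.051,.116],95.3)
c=cam('wrist');cv2.imwrite('pics/w18.png',c['im']);S=cam('scene');crop(S['im'],165,140,325,260,5,'pics/s18.png')
go([.497,-.051,.116],95.3)
"
```

```text
time: 17.08
tool_pos: [0.513, -0.0491, 0.1733]
tool_rot: [-3.139, -0.001, 1.666]
contact_force: [2.1, -1.1, -7.8]
opening: 0.0104
t 17.08 pos [ 0.513  -0.0491  0.1733] yaw 95.45 rot [-3.1389e+00 -5.0000e-04  1.6660e+00] q6 [-0.244  0.376  1.63  -0.     1.138 -0.339] F [ 2.1 -1.1 -7.8] open 0.0104
delta units [-0.014 -0.638  2.293] roll 0.025443911539743642
t 17.18 pos [ 0.5134 -0.0491  0.174 ] yaw 95.46 rot [-3.1404e+00 -1.0000e-04  1.6661e+00] q6 [-0.244  0.375  1.629 -0.     1.138 -0.339] F [ 0.9 -0.4 -7.8] open 0.0101
delta units [-0.012 -0.656  2.322] roll 0.026897803283892092
```

View pics/s18.png

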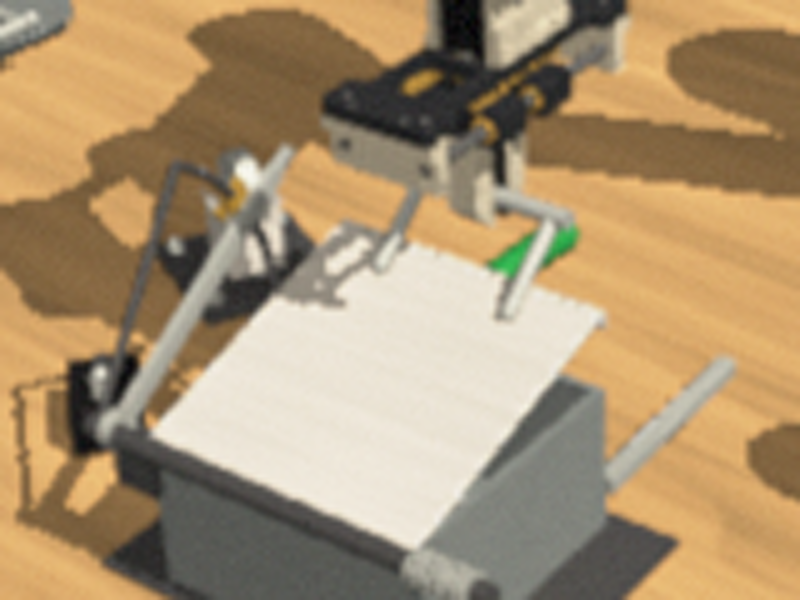

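View pics/w18.png

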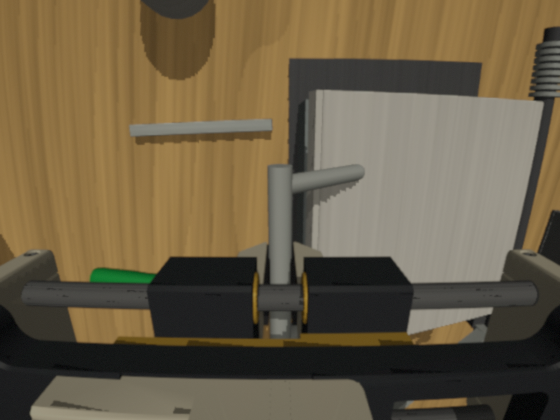

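The bar follows with −8 N and no slip. I'll go on to 0.51.

```bash
python3 -m crank '{"claw":[0,0,0,0,0,0,0,0],"delta_pos":[[0,0.13,-0.28],[0,0.28,-0.54],[0,0.43,-0.81],[0,0.58,-1.07],[0,0.73,-1.28],[0,0.88,-1.5],[0,1.04,-1.7],[0,1.04,-1.7]],"roll":[0,0,0,0,0,0,0,0]}' 60
python3 -c "
from h import *
cam('wrist')
c=cam('wrist');cv2.imwrite('pics/w19.png',c['im']);S=cam('scene');crop(S['im'],165,140,325,260,5,'pics/s19.png');cv2.imwrite('pics/s19f.png',S['im'])
T=cam('top');crop(T['im'],240,120,380,240,5,'pics/t19.png')
go([.497,-.051,.116],95.3)
"
```

```text
time: 17.85
tool_pos: [0.5386, -0.0466, 0.2176]
tool_rot: [-3.139, -0.0, 1.666]
contact_force: [-8.9, -2.0, -0.9]
opening: 0.01
t 18.05 pos [ 0.538  -0.0467  0.2169] yaw 95.46 rot [-3.1380e+00 -1.0000e-04  1.6661e+00] q6 [-2.280e-01  3.800e-01  1.496e+00 -1.000e-03  1.270e+00 -3.230e-01] F [-8.4 -2.1 -2.4] open 0.01
delta units [-0.015 -1.634  4.04 ] roll 0.026932741809114685
```

View pics/s19.png

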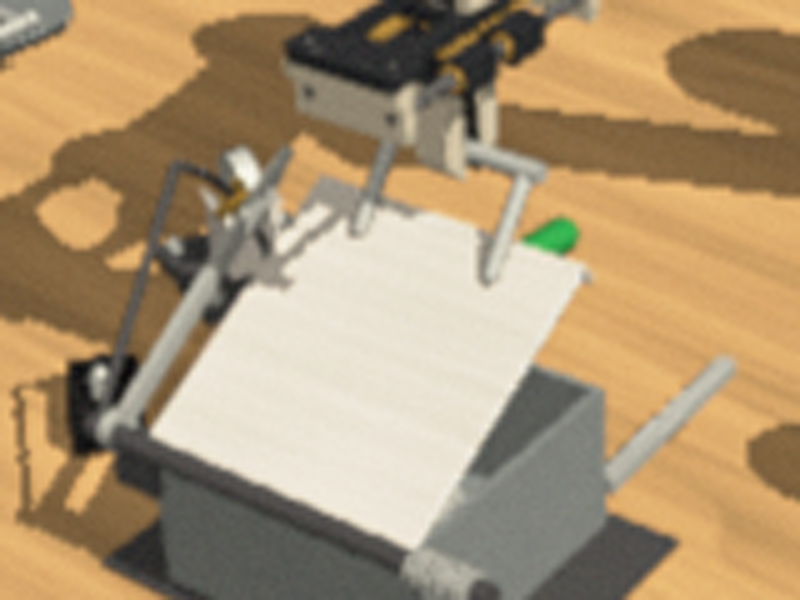

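View pics/w19.png

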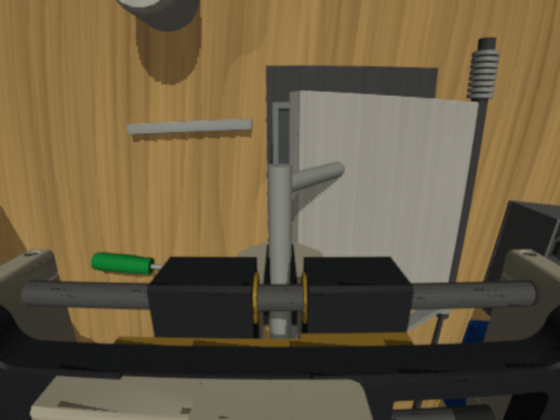

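View pics/t19.png

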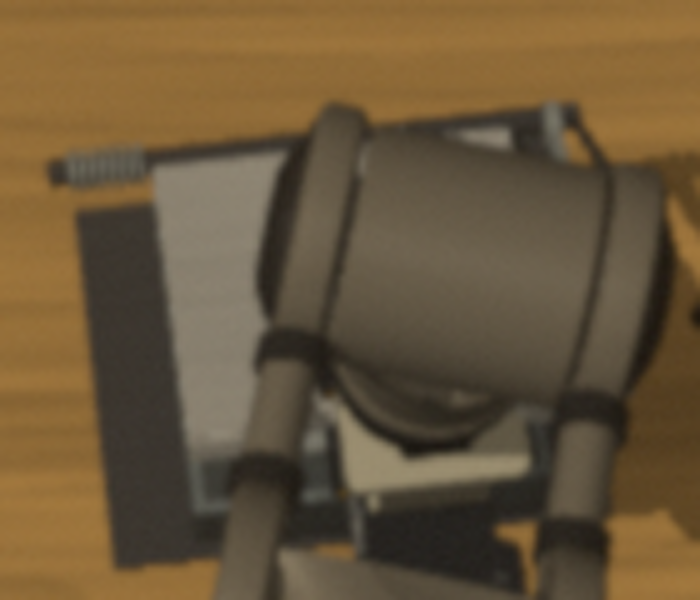

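Now I'll compare the cover edges and the pointer in the same scene picture.

Run:
```python
from h import *
d=np.load('pics/cams.npy',allow_pickle=True).item();S=d['S']
a=cv2.imread('pics/s19f.png')[150:262,180:292];cv2.imwrite('pics/s19z.png',cv2.resize(a,(784,784),interpolation=cv2.INTER_CUBIC)[:600])
f=lambda p:(p[0]/5+165-.4,p[1]/5+140-.4)
print('cover L');ang(S,f((585,268)),f((420,546)),.092)
print('cover R');ang(S,f((320,178)),f((156,432)),-.092)
print('ptr');ang(S,f((286,150)),f((111,422)),-.115)
s=robot.observe();bar=s['tool_pos']-[0,0,0]; q=bar-H_
print('kin', q@X_, q[2]+.0168)
for zoff in (.0161,.0171): print(np.arctan2(q[2]+zoff,-(q@X_))-.1523, np.arcsin((q[2]+zoff)/.2175)-.1523)
```

```text
cover L
front [-0.1618  0.0902] rear [-0.0085  0.0014] slope 0.5254 len 0.1771 hinge-ang 0.5086
cover R
front [-0.1609  0.0886] rear [-0.0083  0.0008] slope 0.5224 len 0.176 hinge-ang 0.5034
ptr
front [-0.1595  0.1006] rear [0.0025 0.005 ] slope 0.5334 len 0.188 hinge-ang 0.5628
kin -0.17345161470894188 0.13365271053694527
0.5016851844978908 0.5053729347202274
0.5053066782018482 0.5111955161144011
```

View pics/s19z.png

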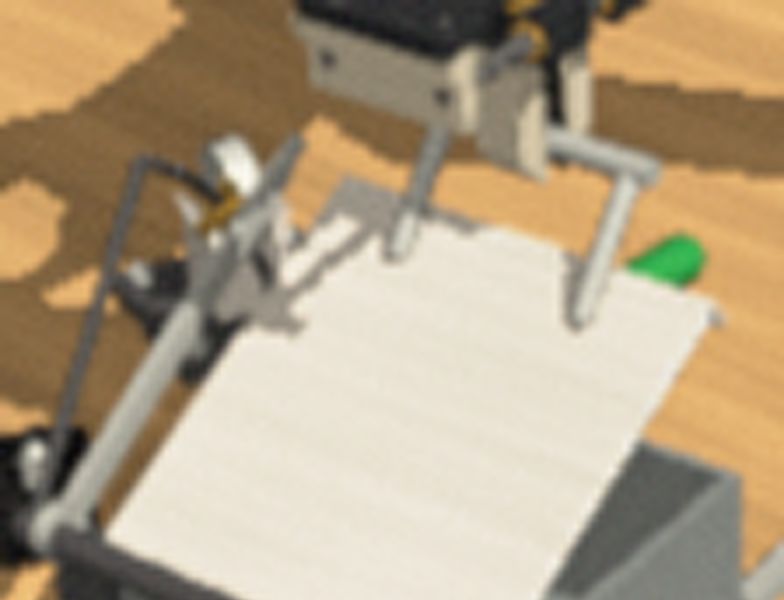

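I'll refine with subpixel line fits: saturation-mask edges for the pointer's centreline and the cover's two side edges.

```bash
cat > fit.py <<'E'
from h import *
def strip(im,p,q,half,mode):
    # sample perpendicular profiles of saturation along p->q; return line pts
    hsv=cv2.cvtColor(im,cv2.COLOR_BGR2HSV);g=hsv[:,:,1].astype(np.float32)
    p=np.array(p,float);q=np.array(q,float);d=(q-p)/np.linalg.norm(q-p);n=np.array([-d[1],d[0]])
    out=[]
    s=np.arange(-half,half+.01,.1)
    for t in np.linspace(0,1,40):
        c=p+(q-p)*t;pts=(c+s[:,None]*n).astype(np.float32)
        v=cv2.remap(g,pts[None,:,0],pts[None,:,1],cv2.INTER_LINEAR)[0]
        if mode=='ridge':
            w=np.clip(np.percentile(v,85)-v,0,None); w[w<.4*w.max()]=0
            if w.max()>25: out.append(c+n*(w@s)/w.sum())
        else:
            gr=np.abs(np.gradient(cv2.GaussianBlur(v[None],(1,15),0)[0])); w=np.where(gr>.5*gr.max(),gr,0)
            if v.max()-v.min()>30: out.append(c+n*(w@s)/w.sum())
    out=np.array(out);
    for _ in range(3):
        m=np.median(out,0);vx,vy,x0,y0=cv2.fitLine(out.astype(np.float32),cv2.DIST_HUBER,0,.01,.01).ravel()
        r=np.abs((out-[x0,y0])@np.array([-vy,vx]));out=out[r<max(.5,2*np.median(r))]
    L=lambda z:np.array([x0,y0])+np.array([vx,vy])*((z-[x0,y0])@np.array([vx,vy]))
    return L(p),L(q),len(out),r.mean()
E
python3 - <<'E'
from fit import *
d=np.load('pics/cams.npy',allow_pickle=True).item();S=d['S'];T=d['T']
im0=cv2.imread('pics/scene0.png');im=cv2.imread('pics/s19f.png')
f=lambda p:(p[0]/7+180-.4,p[1]/7+150-.4)
P=lambda a,b,t:tuple(np.array(a)+(np.array(b)-np.array(a))*t)
pt=(f((292,148)),f((48,530)))
for nm,i,a,b in [('ptr lower s0',im0,.45,.9),('ptr all s0',im0,.05,.9),('ptr lower s19',im,.5,.9)]:
    u,v,n,r=strip(i,P(*pt,a),P(*pt,b),5,'ridge');print(nm,u.round(2),v.round(2),n,r.round(2));ang(S,u,v,-.115)
for nm,e,off in [('covR',(f((345,178)),f((108,535))),-.092),('covL',(f((718,315)),f((540,598))),.092)]:
    u,v,n,r=strip(im,P(*e,.1),P(*e,.95),4,'edge');print(nm,u.round(2),v.round(2),n,r.round(2));ang(S,u,v,off)
# closed cover edges from scene0
g=lambda p:(p[0]/5+165-.4,p[1]/5+160-.4)
i17=cv2.imread('pics/s17.png')
for nm,e,off in [('covR0',(g((355,186)),g((158,335))),-.092),('covL0',(g((608,283)),g((418,440))),.092)]:
    u,v,n,r=strip(i17,P(*e,.1),P(*e,.95),4,'edge');print(nm,n,r.round(2));ang(S,u,v,off)
E
```

```text
ptr lower s0 [207.32 196.68] [188.97 219.06] 23 0.22
front [-0.0887  0.0459] rear [-0.0081  0.0155] slope 0.3605 len 0.0862 hinge-ang 0.4775
ptr all s0 [220.78 174.27] [190.55 220.26] 18 0.14
front [-0.1533  0.0881] rear [-0.0132  0.0084] slope 0.5172 len 0.1612 hinge-ang 0.5217
ptr lower s19 [205.23 199.13] [188.94 219.04] 25 0.23
front [-0.0793  0.0427] rear [-0.008   0.0156] slope 0.3622 len 0.0763 hinge-ang 0.4936
covR [225.27 179.96] [194.93 222.19] 18 0.11
front [-0.145   0.0806] rear [-0.0071  0.0144] slope 0.4476 len 0.1529 hinge-ang 0.5075
covL [279.25 198.41] [258.15 233.09] 15 0.07
front [-0.1503  0.0797] rear [-0.0515  0.0251] slope 0.5045 len 0.1129 hinge-ang 0.4875
covR0 31 0.19
front [-0.1618  0.0076] rear [-0.0151  0.0034] slope 0.029 len 0.1467 hinge-ang 0.0471
  return _methods._mean(a, axis=axis, dtype=dtype,
  ret = ret.dtype.type(ret / rcount)
Traceback (most recent call last):
  File "fit.py", line 19, in strip
    m=np.median(out,0);vx,vy,x0,y0=cv2.fitLine(out.astype(np.float32),cv2.DIST_HUBER,0,.01,.01).ravel()
                                   ~~~~~~~~~~~^^^^^^^^^^^^^^^^^^^^^^^^^^^^^^^^^^^^^^^^^^^^^^^^^
cv2.error: OpenCV(4.12.0) /io/opencv/modules/imgproc/src/linefit.cpp:618: error: (-215:Assertion failed) npoints2 >= 0 || npoints3 >= 0 in function 'fitLine'
```

The automatic fit is disturbed by the dark bracket and the arc. I'll use close crops with hand-picked points instead, including the wrist picture w8, which shows the pointer from the other side.

Run:
```python
import cv2
a=cv2.imread('pics/w8.png')[160:260,460:560];cv2.imwrite('pics/z1.png',cv2.resize(a,(600,600),interpolation=cv2.INTER_CUBIC))
a=cv2.imread('pics/scene0.png')[165:235,175:245];cv2.imwrite('pics/z2.png',cv2.resize(a,(600,600),interpolation=cv2.INTER_CUBIC))
a=cv2.imread('pics/top0.png')[135:205,320:390];cv2.imwrite('pics/z3.png',cv2.resize(a,(600,600),interpolation=cv2.INTER_CUBIC))
```

```text
(no output)
```

View pics/z1.png

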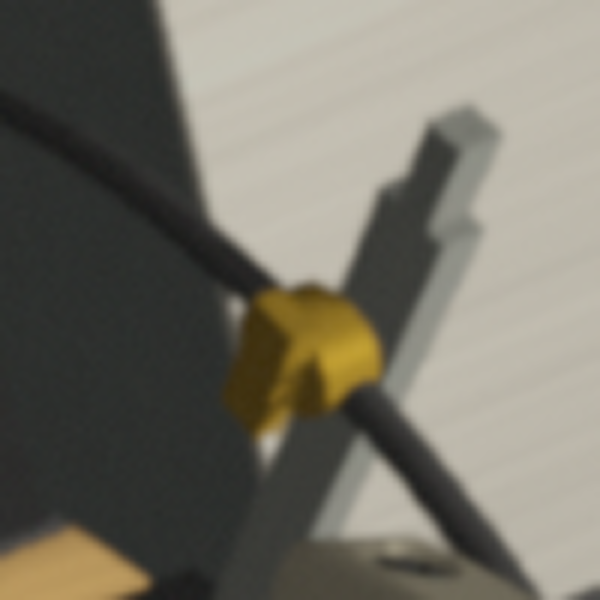

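View pics/z2.png

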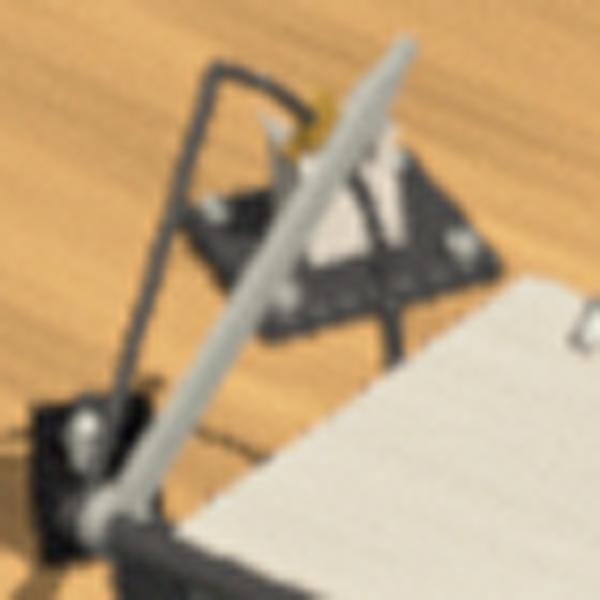

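View pics/z3.png

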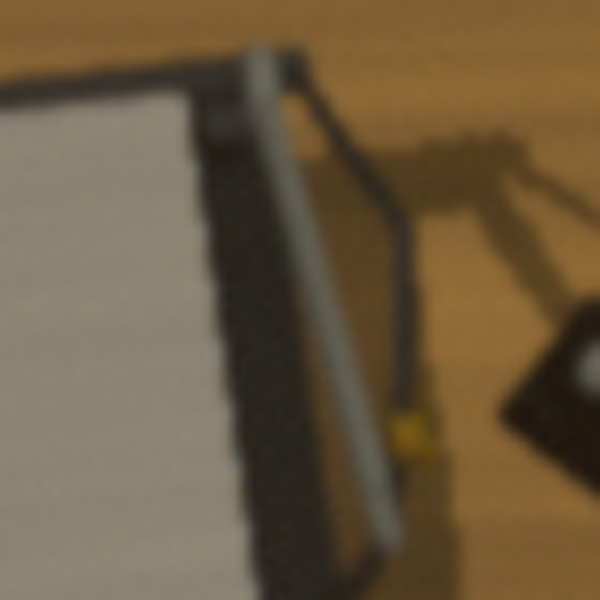

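Run:
```python
from h import *
d=np.load('pics/cams.npy',allow_pickle=True).item();S=d['S'];T=d['T']
k=70/600
f=lambda p:(p[0]*k+175-.45,p[1]*k+165-.45)
print('scene line (tip, mid, low)')
ang(S,f((403,45)),f((118,520)),-.115)
ang(S,f((352,130)),f((190,400)),-.115)
# wrist at w8: rebuild pose
c=cam('wrist')
s=dict(p=np.array([.5344,-.3523,.2548]),r=[3.1413,-.0003,2.8181])
dd=robot.read_camera('wrist');M=np.eye(4);M[:3,:3]=Rn.from_euler('xyz',s['r']).as_matrix();M[:3,3]=s['p'];M=M@dd['hand_eye']
W=dict(c);W['R']=M[:3,:3].T;W['t']=-W['R']@M[:3,3]
w=lambda p:(p[0]/6+460-.4,p[1]/6+160-.4)
tw=w((468,135))   # tip end-face middle
tt=(393*k+320-.45,543*k+135-.45)
ts=f((405,45))
def rep(n,X):
    q=X[0]-H_;a,h,z=q@X_,q@Y_,q[2];print(n,X[0].round(4),X[1],'hx,hy,z',np.round([a,h,z],4),'ang',round(np.arctan2(z,-a),4),'len',np.hypot(a,z).round(4),'asin',np.arcsin(z/.19).round(4))
rep('W+S',tri((W,tw),(S,ts)));rep('W+T',tri((W,tw),(T,tt)));rep('S+T',tri((S,ts),(T,tt)));rep('all',tri((W,tw),(S,ts),(T,tt)))
print('W on plane',onp(W,tw,-.115))
# arm edge in W: lower edges: left bottom edge & right
print('top line in W (top near edge)');ang(W,w((437,240)),w((330,465)),-.115)
# cover in latest scene: corners via tri with wrist w19 and scene
```

```text
scene line (tip, mid, low)
front [-0.1584  0.1004] rear [-0.0023 -0.0021] slope 0.5812 len 0.1867 hinge-ang 0.5651
front [-0.1297  0.0816] rear [-0.0407  0.0232] slope 0.5811 len 0.1064 hinge-ang 0.5616
W+S [ 0.563  -0.1575  0.2014] [1.7, 1.7] hx,hy,z [-0.159  -0.1124  0.1014] ang 0.5675 len 0.1886 asin 0.5627
W+T [ 0.5602 -0.1592  0.205 ] [0.1, 0.1] hx,hy,z [-0.162  -0.1139  0.105 ] ang 0.575 len 0.193 asin 0.5853
S+T [ 0.5618 -0.1606  0.1992] [0.5, 0.5] hx,hy,z [-0.1605 -0.1154  0.0992] ang 0.5537 len 0.1887 asin 0.5494
all [ 0.5619 -0.1588  0.2015] [2.0, 1.9, 1.4] hx,hy,z [-0.1602 -0.1137  0.1015] ang 0.5645 len 0.1896 asin 0.5633
W on plane [-0.162942    0.10646285]
top line in W (top near edge)
front [-0.1458  0.0978] rear [-0.0973  0.0665] slope 0.5733 len 0.0577 hinge-ang 0.591
```

The better picks agree. The tip triangulated from all three cameras gives 0.5645 rad at a length of 189.6 mm (190 expected). The scene line through the arm gives 0.565–0.58 and the wrist edge 0.573–0.59. My earlier 0.535 had wrongly used the pivot disc. The pointer is therefore ≈ 0.567 and the cover is at ≈ 0.505 by kinematics, so I'll raise it the rest.

```bash
python3 -m crank '{"claw":[0,0,0,0,0,0,0,0],"delta_pos":[[0,0.04,-0.08],[0,0.09,-0.16],[0,0.15,-0.24],[0,0.21,-0.32],[0,0.27,-0.39],[0,0.27,-0.39],[0,0.27,-0.39],[0,0.27,-0.39]],"roll":[0,0,0,0,0,0,0,0]}' 60
python3 - <<'E'
from h import *
cam('wrist');S=cam('scene');cv2.imwrite('pics/s20f.png',S['im'])
a=S['im'][155:240,180:295];cv2.imwrite('pics/s20z.png',cv2.resize(a,None,fx=6.9,fy=6.9,interpolation=cv2.INTER_CUBIC))
c=cam('wrist');cv2.imwrite('pics/w20.png',c['im'])
go([.5,-.05,.2],95.3)
q=robot.observe()['tool_pos']-H_
for z in(.0161,.0171):
  for dx in (0,.002): print(z,dx,np.arctan2(q[2]+z,-(q@X_)-dx)-.1523, np.hypot(q[2]+z,-(q@X_)-dx),np.arcsin((q[2]+z)/.2175)-.1523)
E
```

```text
time: 18.82
tool_pos: [0.5453, -0.046, 0.2263]
tool_rot: [-3.139, -0.0, 1.666]
contact_force: [-5.0, -2.6, -4.1]
opening: 0.0104
t 18.97 pos [ 0.5453 -0.046   0.2263] yaw 95.46 rot [-3.1390e+00 -3.0000e-04  1.6661e+00] q6 [-2.240e-01  3.850e-01  1.461e+00 -1.000e-03  1.299e+00 -3.190e-01] F [-6.1 -1.6 -4.2] open 0.0106
delta units [ 0.011 -1.816  1.057] roll 0.026476700688434107
0.0161 0 0.5563823552440593 0.2188230440960975 0.561608645086142
0.0161 0.002 0.5623723449476274 0.21730850239091085 0.561608645086142
0.0171 0 0.559841614637978 0.21947519122095216 0.567707955382293
0.0171 0.002 0.565837621030148 0.21796518103901683 0.567707955382293
```

View pics/s20z.png

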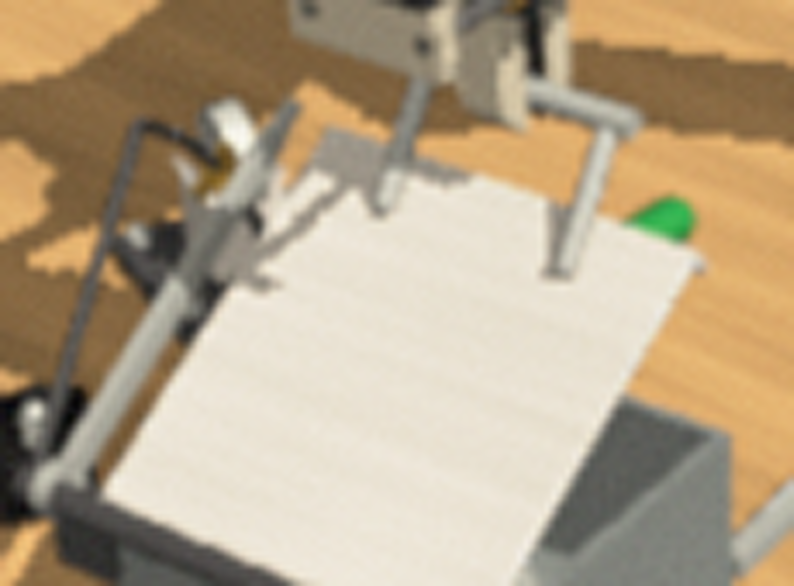

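View pics/w20.png

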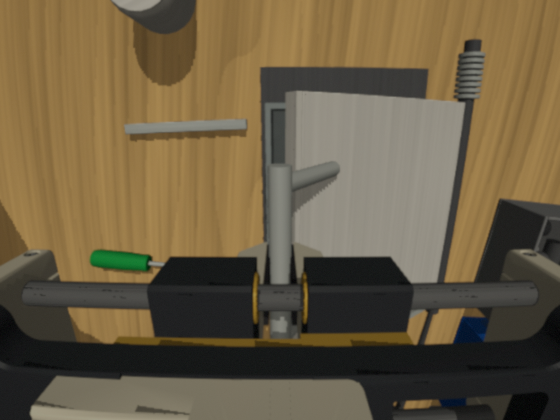

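Run:
```python
from h import *
d=np.load('pics/cams.npy',allow_pickle=True).item();S=d['S']
f=lambda p:(p[0]/6.9+180-.45,p[1]/6.9+155-.45)
print('covR');ang(S,f((321,131)),f((105,493)),-.092)
print('covL');ang(S,f((699,258)),f((522,580)),.092)
print('ptr');
ang(S,f((290,103)),f((62,475)),-.115)
# bar left end centre (bar half length 55) 
b=onp(S,f((635,120)),.055);print('bar end',b,np.arctan2(b[1],-b[0])-.1523,np.hypot(*b))
```

```text
covR
front [-0.1508  0.0989] rear [-0.0046  0.0031] slope 0.5801 len 0.1749 hinge-ang 0.5804
covL
front [-0.1583  0.096 ] rear [-0.038   0.0156] slope 0.5884 len 0.1447 hinge-ang 0.5448
ptr
front [-0.1586  0.1014] rear [-0.0041  0.0031] slope 0.5668 len 0.1831 hinge-ang 0.5689
bar end [-0.16948608  0.1406316 ] 0.5403216381201781 0.22023346558302653
```

View pics/s20f.png

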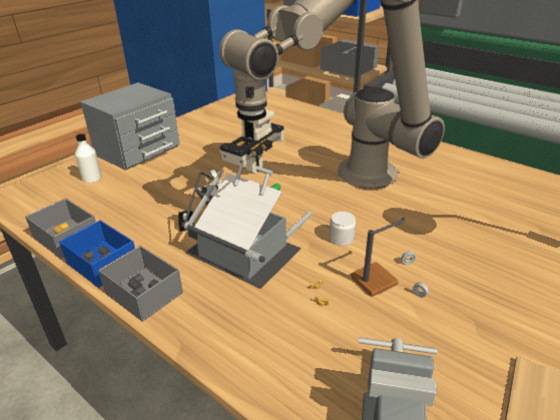

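The hook is empty, the bearing is in the cradle at (212,183), the other things haven't moved, and the cover lies parallel to the pointer. One holding call, then I'll hand in.

```bash
python3 -m crank '{"claw":[0,0,0,0,0,0,0,0],"delta_pos":[[0,0,0],[0,0,0],[0,0,0],[0,0,0],[0,0,0],[0,0,0],[0,0,0],[0,0,0]],"roll":[0,0,0,0,0,0,0,0]}' 60
python3 -c "
from cell import robot
print(robot.hand_in())"
```

```text
time: 19.63
tool_pos: [0.5453, -0.046, 0.2263]
tool_rot: [-3.139, -0.0, 1.666]
contact_force: [-6.3, -2.1, -4.5]
opening: 0.0103
the job is handed in; nothing more can be done
None
```

The bearing stands on edge in the cradle slot, released, and the greaser's cover is held open by its handle at about the pointer's angle. I handed in at 19.6 s with the grip still on; no verdict was reported.

**Bearing:** I lifted it 12 mm, drew it off the hook and lowered it into the slot until it touched (about 4 N), then let go. It still stood there in the wrist view after I backed off and in the last scene view.

**Cover:** The final hold was steady at about 8 N, with the grip closed on the bar.

| Angle (rad) | Measured |
|---|---|
| Pointer, tip from three cameras | 0.5645 (length 189.6 mm; 190 expected) |
| Pointer, arm line in the images | 0.567–0.59 |
| Cover, from the arm's own position | 0.556–0.568 |
| Cover, edges in the images | slopes 0.58–0.59; by front corners 0.53–0.57 |
| Cover, bar end in the images | 0.54 |

**Checks that disagreed:**
- **Pointer angle:** my first readings were about 0.51–0.535. They were wrong because I had used the pivot disc as a point on the arm, so I replaced them before the final lift.
- **Line fit:** the automatic fit for the pointer and cover edges was unreliable, so I dropped it and picked the points by hand.
- **Remaining doubt:** the final readings scatter by about ±0.03 rad, so the cover and pointer match only to within that.

In the last scene picture the pointer and the bystanders I could see had not visibly moved; I did not re-measure them, and not all were in clear view.

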